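Square up shoe heels against a fence and clamp a straightedge on them

ROBOT

A 7-joint arm with a two-finger parallel gripper is mounted at the origin on the work surface. World frame = base frame: x ahead of the robot, y to its left, z up, the work surface at z = 0. Lengths are in m, angles in rad, forces in N, time in s.
With the tool pointing down it reaches from about 0.4 to 0.85 m from the base axis. Payload 10.4 kg.
Tool frame: the origin (TCP) lies midway between the tips of the shut fingers; the grasp point (between the pads) lies 19 mm behind it (manip.tcp_to_grasp is the distance from the TCP to the grasp point, in m); x points along the fingers, y is the direction in which the jaws open and shut, and the axes are right-handed (so a half turn about x gives the same grasp; the last joint's range is limited). The gripper opens to 85 mm and grips with 20 to 120 N. Pads are 22 mm wide; open, the fingers measure 114 mm over their backs; the gripper's body (76 mm by 85 mm) begins 54 mm behind the grasp point. The pads swing forward as they close: fully open they stand 13 mm farther back than shut.
Start: joints at [1.289, 0.332, -0.065, 1.46, 0.022, 1.35, -0.088], TCP at [0.16, -0.604, 0.231] pointing down, gripper open.
Joint ranges: [-2.6, 2.6], [-0.5, 2.12], [-1.47, 1.34], [0.16, 2.42], [-1.27, 4.41], [0.06, 2.06], [-2.6, 2.6]. Speed limits (rad/s): [2.22, 2.22, 2.79, 2.79, 3.14, 3.14, 3.14].

INTERFACE

Orientations are given as a unit quaternion [x, y, z, w].
In Python, from workcell import monitor, viewer, manip gives the robot as it stands. The module is installed in compiled form; this text tells all that it offers.
- The arm moves only by the tool send_rows, never from a script. Its arguments are lists of equal length, an entry for each row: "grip": the closure in counts, from 0 (fully open) to 255 (shut); "offset": the shift along the tool's x, y, z in mm, a list of three; "twist": the turn about the tool's x in degrees. In form: {"grip": [grip, ...], "offset": [[tx, ty, tz], ...], "twist": [twist, ...]}. A call has exactly 5 rows; each row is the pose to reach, as a shift and turn from the pose commanded when the call began, along the tool's axes at that moment; what a row does not reach only later rows make up. A row lasts 1/12 s, in which the tool goes at most 41.7 mm and 7.16 degrees, less where a joint would pass 70% of its speed; a pose out of reach is approached as far as the arm can. A call with a gripper value outside its range is refused whole. The fingers move at their own pace and stop on an object; "newtons" is the grip in N (left out, the last holds). Time passes only in rows, so rows that repeat a pose let the fingers close, or fill a call up. It gives the time, the measured TCP pose, the force and the opening at its end, in the units of the state.
- monitor.get_obs(): the state, without advancing time (a new reading comes with each control period).
- viewer.camera(name): name is "scene" or "top" or "wrist"; returns (picture, depth): 384x512x3 uint8, blue, green, red; 384x512 float32, m along the optical axis (not along the pixel's ray), 0 where there is no reading.
- viewer.camera_model(name): a dict with "camera_matrix" (3x3 intrinsics, pixels), "R" (3x3) and "t" (3): a world point X has camera coordinates R X + t; the wrist camera has in their place "mount" (4x4, takes a point from camera to tool coordinates, whose origin is the TCP and whose axes are the tool frame's). Camera axes: x right, y down, z forward; pixel columns grow to the right and rows downward; lengths in m; the calibration is good to about 2 mm. A picture is of the moment at which its call begins: read the wrist's pose just before it. camera_model takes no time and is no camera call.
- manip.hand_in(): hands the job in, once; it reports no verdict.
Trained networks look in the newest picture that a camera, given by its name, has taken for a name from the list of things; names that differ only in an ending like _2 or _b are one class to them, and where a whole thing is asked for, a point or a joint stands for the part that bears it (a point fixed in the world has none). Each returns a list of dicts, best first, with "score" (0 to 1); they miss things now and then, are a little off and sometimes report something else, mostly with a low value. They report only what shows in the picture. A call takes as long as a camera call. They do not tell look-alikes from the thing itself.
- viewer.recognise(target, camera): "box" ([left, top, width, height] in pixels, round what is visible of it).
- viewer.regions_of(target, camera): "region" (384x512 bool, what is visible of it) and "box" ([left, top, width, height] in pixels, round what is visible of it).
- viewer.spot_point(target, camera): "position" ([column, row] in pixels: a listed point, or the origin of a listed thing).
The state is a dict: "clock": time; "joint_pos": joint angles; "joint_velocities": joint speeds; "tau": joint torques, N m; "position": TCP position; "ee_rot": TCP orientation; "ft_force": force on the tool from outside, world axes, zero at the start; "torque": the same for the moment, N m; "grip_width": opening from 0.0 (shut) to 1.0 (fully open).
Only numpy, scipy, OpenCV 4.12 (cv2) and the standard library are available. Lean on these libraries where they do the work, as an engineer would, in place of code of your own. Each camera call takes 0.05 s, during which the arm holds its last target.

TASK

Get the freshly primed shoe heels ready for masking. First swing the presser lever on the jig fully up; then stand every heel on the jig's board, rubber side up, in one row with its round back touching the fence, and lay the straightedge flat on the board, flush against the flat faces of all of them and reaching in under the raised foot; last, swing the lever down so that its foot rests on the straightedge. The primer is soft: hold the heels lightly and push on them gently, never hard, and do not knock over the paint jars.

Things in the scene. Friction and masses are not known exactly. Their poses are not given: they have to be found in the camera images.
- jig: Fixed plywood board, top 10 mm above the table, with an aluminium fence 10 mm high on it. Origin: table level, under the fence's near face; x from the board towards the fence, away from the robot; y along the fence to the presser head; z up. Board x -125 to 50, y -190 to 190 mm; fence y -155 to 115 mm. Heels and straightedge go on its -x side. Head: x 12 to 48, y 144 to 186, 72 mm high.
- lever (a joint): Presser lever, hinge angle in rad: 0 = down (foot level with the board), grows as it is raised, 1.25 = stop, fully up (above 0.9 counts as up). Stiff hinge (0.16 N m): stays where it is left. Reads about 0.04 with the foot resting on the straightedge. The 12 mm thick arm moves in the jig's plane y = 165 mm.
- lever_grip (a point): Middle of the free part of the lever's handle: black round bar, 12 mm thick, parallel to the jig's y, sticking out from the arm's end to +y (free 17 mm to the -y and 23 mm to the +y side of this point), 145 mm from the pivot. Lever down: 59 mm above the table, at jig x = -115 mm. Pinch it from above, fingers closing along the jig's x, and follow the arc.
- lever_pivot (a point): Hinge axis of the lever (parallel to the jig's y), 55 mm above the table, 30 mm behind the fence face, at jig y = 165 mm.
- lever_foot (a point): Centre of the underside of the lever's round rubber foot (20 mm across); with the lever down it is at jig x = -75, y = 165, z = 10 mm.
- rule: Aluminium straightedge 320 x 48 x 4 mm, 0.2 kg, black grip rib on it. Origin: middle of the guide edge (the one with dark ticks), underside; y along the edge, z up, x out of the plate, which spans x -48 to 0. Rib along y at x = -34, 100 mm long, 12 thick, top 28 mm above the underside. The guide edge goes against the heels. Its middle at jig y = 20 mm lets it cover four heels and reach the foot.
- heel1: White primed shoe heel, D-shaped from above: 52 mm from flat face to round back (radius 22), 44 wide, 38 high, black rubber on top, 55 to 115 g. Origin: middle of the flat face, underside; x towards the round back, z up. Two to four alike, None if absent. Spoilt if the robot squeezes or pushes it with over 65 N in all (20 to 25 N per finger is enough) or the straightedge with over 20 N.
- heel2: White primed shoe heel, D-shaped from above: 52 mm from flat face to round back (radius 22), 44 wide, 38 high, black rubber on top, 55 to 115 g. Origin: middle of the flat face, underside; x towards the round back, z up. Two to four alike, None if absent. Spoilt if the robot squeezes or pushes it with over 65 N in all (20 to 25 N per finger is enough) or the straightedge with over 20 N.
- heel3: White primed shoe heel, D-shaped from above: 52 mm from flat face to round back (radius 22), 44 wide, 38 high, black rubber on top, 55 to 115 g. Origin: middle of the flat face, underside; x towards the round back, z up. Two to four alike, None if absent. Spoilt if the robot squeezes or pushes it with over 65 N in all (20 to 25 N per finger is enough) or the straightedge with over 20 N.
- heel4: White primed shoe heel, D-shaped from above: 52 mm from flat face to round back (radius 22), 44 wide, 38 high, black rubber on top, 55 to 115 g. Origin: middle of the flat face, underside; x towards the round back, z up. Two to four alike, None if absent. Spoilt if the robot squeezes or pushes it with over 65 N in all (20 to 25 N per finger is enough) or the straightedge with over 20 N.
- jar1: Closed glass paint jar with a screw cap, 42 mm across, 65 mm high, a bystander; must stay standing. Origin: centre of the underside, z up.
- jar2: Closed glass paint jar with a screw cap, 42 mm across, 65 mm high, a bystander; must stay standing. Origin: centre of the underside, z up.
There are look-alikes about, which are no part of the job. What is shaped like the heel2 but red is not meant.

How it is judged:
By the outcome, as a careful person would: the job done as asked, in the order asked, and still so for the second after the job is handed in, with the robot touching nothing.
Of heel1, heel2, heel3, heel4 only 2 to 4 are there at a start; the rules pass over those that are not, and their reading is None.
At some moment in a run one of heel1, heel2, heel3, heel4 may be knocked a few centimetres aside while the robot is not near it.
It also fails if it takes over 210 s, if anything falls off the work surface, if the arm or the gripper's body presses on something with over 40 N, if the wrist force passes 120 N, or if a joint passes its speed limit or range.

## Working session

There is one attempt and no reset: what is moved stays moved. The work goes in short steps, Python scripts to look and compute and a tool call to move; the robot and the scene stay as the last step left them, time stands still between calls to the robot, and variables do not carry over. Pictures are saved under pics/ and viewed, and the job is handed in when it is done.

Besides the shell and the picture viewer there is one more tool, called after "Call:" by a JSON object that holds its "api" and its "payload", one argument or row to a line. send_rows: Moves the arm, as the interface text tells. Its arguments: {"type":"object","properties":{"grip":{"type":"array","items":{"type":"number"}},"offset":{"type":"array","items":{"type":"array","items":{"type":"number"}}},"twist":{"type":"array","items":{"type":"number"}},"newtons":{"type":"number"}},"required":["grip","offset","twist"]}

```bash
mkdir -p pics; ls; cat > h.py <<'E'
import numpy as np, cv2, json
from workcell import monitor, viewer, manip
from scipy.spatial.transform import Rotation as Rn
def cam(n):
    o=monitor.get_obs(); im,d=viewer.camera(n); return o,im,d
def model(n,o=None):
    m=viewer.camera_model(n); K=np.array(m["camera_matrix"])
    if n=="wrist":
        M=np.array(m["mount"]); T=np.eye(4); T[:3,:3]=Rn.from_quat(o["ee_rot"]).as_matrix(); T[:3,3]=o["position"]
        C=T@M
    else:
        R=np.array(m["R"]);t=np.array(m["t"]); C=np.eye(4); C[:3,:3]=R.T; C[:3,3]=-R.T@t
    return K,C
def cloud(K,C,d):
    v,u=np.mgrid[:d.shape[0],:d.shape[1]]
    p=np.stack([(u-K[0,2])/K[0,0]*d,(v-K[1,2])/K[1,1]*d,d],-1)
    return p@C[:3,:3].T+C[:3,3]
def proj(K,C,X):
    X=np.atleast_2d(X); c=(X-C[:3,3])@C[:3,:3]; return (c/c[:,2:])@K[:2].T
E
python3 - <<'E'
from h import *
o=monitor.get_obs(); print(o)
for n in ["top","scene","wrist"]:
    o,im,d=cam(n); cv2.imwrite(f"pics/{n}0.png",im); K,C=model(n,o); print(n,K.tolist(),C.round(3).tolist())
    np.savez(f"{n}0.npz",im=im,d=d,K=K,C=C)
print(manip.tcp_to_grasp)
E
```

```text
pics
{'clock': 0.0, 'joint_pos': array([ 1.28937485,  0.33285459, -0.06469462,  1.4609433 ,  0.02161237,
        1.34987135, -0.08850828]), 'joint_velocities': array([-0.00060898,  0.00136726, -0.00053498, -0.00128982, -0.00024084,
       -0.00043468,  0.00012956]), 'tau': array([-2.85358674e-04, -6.25437069e+01,  4.92424902e-02, -3.91614783e+01,
        1.61927228e-02,  9.66928405e-03, -2.45375901e-05]), 'position': array([ 0.15985809, -0.60383182,  0.23052576]), 'ee_rot': array([-0.70110339, -0.09173541,  0.70128339, -0.09077585]), 'ft_force': array([ 0.61286594, -0.58662114,  0.49683618]), 'torque': array([ 0.01116136, -0.01105557,  0.01132093]), 'grip_width': 1.000095303652719}
top [[401.31661942344317, 0.0, 258.2932746156502], [0.0, 401.31661942344317, 190.19106773032377], [0.0, 0.0, 1.0]] [[-0.021, -0.989, 0.145, 0.363], [-1.0, 0.021, 0.001, -0.062], [-0.004, -0.145, -0.989, 1.105], [0.0, 0.0, 0.0, 1.0]]
scene [[375.62990019301157, 0.0, 255.6922833104349], [0.0, 375.62990019301157, 186.29326103180364], [0.0, 0.0, 1.0]] [[0.817, 0.313, -0.485, 1.038], [0.577, -0.428, 0.696, -0.786], [0.01, -0.848, -0.53, 0.632], [0.0, 0.0, 0.0, 1.0]]
wrist [[336.6605520101722, 0.0, 258.00998636872407], [0.0, 336.6605520101722, 194.07772900246144], [0.0, 0.0, 1.0]] [[0.256, -0.922, -0.29, 0.234], [-0.967, -0.245, -0.075, -0.584], [-0.002, 0.299, -0.954, 0.374], [0.0, 0.0, 0.0, 1.0]]
0.0187
```

View pics/top0.png

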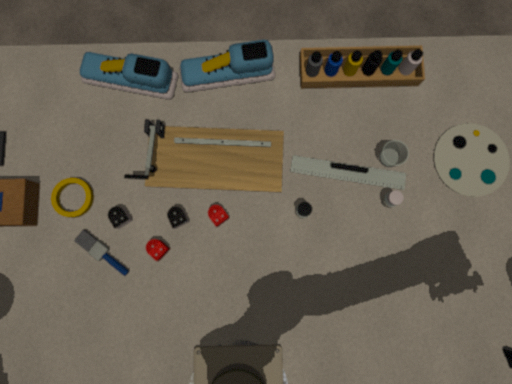

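View pics/scene0.png

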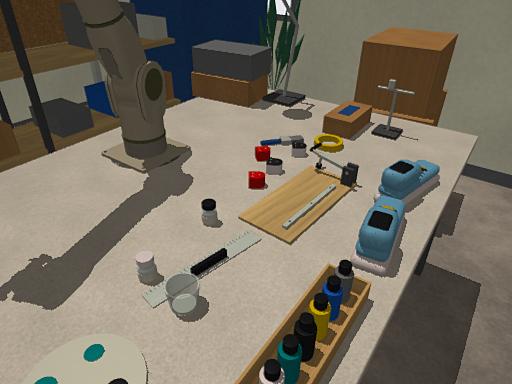

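View pics/wrist0.png

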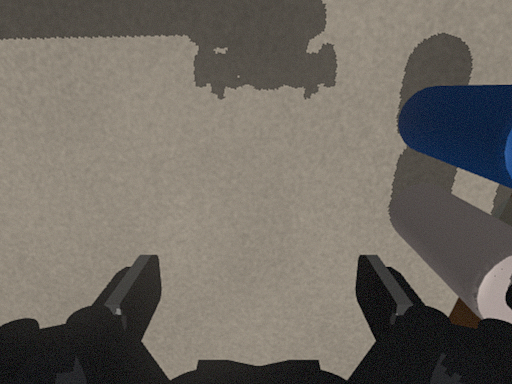

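```bash
python3 - <<'E'
from h import *
t=np.load("top0.npz"); s=np.load("scene0.npz")
a=cv2.resize(t["im"][180:280,60:260],None,fx=4,fy=4,interpolation=cv2.INTER_CUBIC)
b=cv2.resize(s["im"][110:210,225:375],None,fx=4,fy=4,interpolation=cv2.INTER_CUBIC)
cv2.imwrite("pics/c1.png",a);cv2.imwrite("pics/c2.png",b)
c=cv2.resize(t["im"][110:230,280:420],None,fx=4,fy=4,interpolation=cv2.INTER_CUBIC);cv2.imwrite("pics/c3.png",c)
P=cloud(t["K"],t["C"],t["d"])
for u,v in [(118,216),(177,216),(218,214),(157,249),(304,208),(393,198),(215,180),(180,142),(265,144),(395,150)]: print(u,v,P[v,u].round(4))
viewer.camera("top")
for n in ["heel1","jig","rule","jar1","lever"]:
    print(n,[(round(r["score"],2),np.round(r["box"]).tolist()) for r in viewer.recognise(n,"top")])
for n in ["heel1","jig","rule","jar1","lever_grip","lever_pivot","lever_foot"]:
    print(n,[(round(r["score"],2),np.round(r["position"],1).tolist()) for r in viewer.spot_point(n,"top")])
E
```

```text
118 216 [0.4589 0.3151 0.0365]
177 216 [0.4552 0.1566 0.0407]
218 214 [0.4583 0.0477 0.04  ]
157 249 [0.3694 0.2085 0.0404]
304 208 [ 0.4668 -0.1786  0.0664]
393 198 [ 0.4885 -0.4125  0.063 ]
215 180 [0.5558 0.0587 0.0079]
180 142 [0.6629 0.1541 0.0211]
265 144 [ 0.6522 -0.0822  0.0205]
395 150 [ 0.6303 -0.4459  0.008 ]
heel1 [(0.9, [169.0, 210.0, 21.0, 18.0]), (0.87, [207.0, 206.0, 22.0, 22.0]), (0.65, [109.0, 207.0, 26.0, 21.0]), (0.63, [146.0, 239.0, 24.0, 25.0])]
jig [(0.87, [126.0, 116.0, 156.0, 74.0])]
rule [(0.67, [289.0, 154.0, 119.0, 31.0])]
jar1 [(0.87, [381.0, 191.0, 23.0, 15.0]), (0.62, [296.0, 203.0, 14.0, 15.0])]
lever [(0.69, [122.0, 127.0, 33.0, 51.0])]
heel1 [(0.88, [181.9, 226.3]), (0.83, [126.8, 223.0]), (0.71, [222.2, 223.4]), (0.67, [133.2, 179.1]), (0.56, [167.3, 253.7])]
jig [(0.75, [216.0, 145.4])]
rule [(0.92, [345.7, 178.3])]
jar1 [(0.82, [383.7, 201.2]), (0.51, [304.8, 211.1])]
lever_grip [(0.6, [133.0, 179.3])]
lever_pivot [(0.94, [151.3, 123.9]), (0.32, [130.5, 179.2])]
lever_foot [(0.81, [151.9, 167.7])]
```

View pics/c1.png

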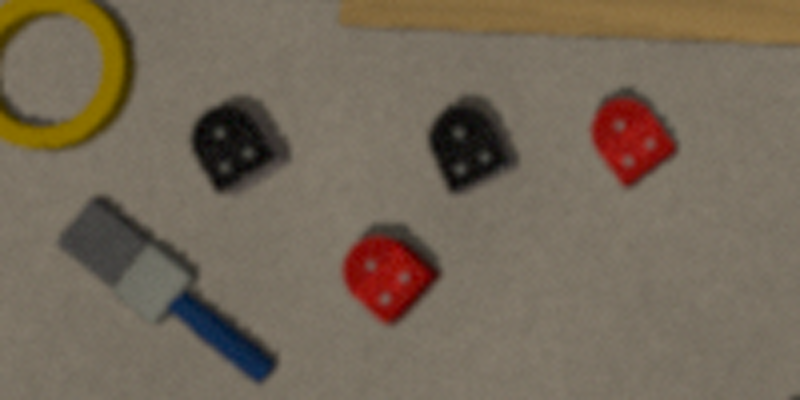

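View pics/c2.png

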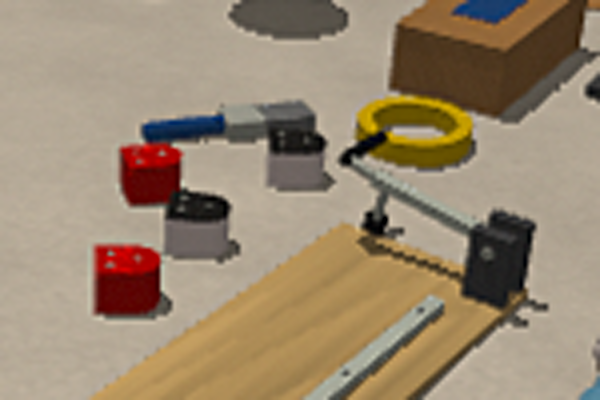

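View pics/c3.png

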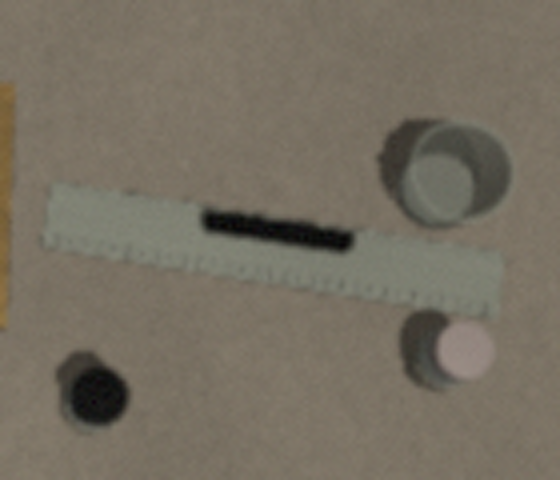

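```bash
python3 - <<'E'
from h import *
t=np.load("top0.npz"); im=t["im"];K=t["K"];C=t["C"]
def onplane(uv,z):
    uv=np.atleast_2d(uv).astype(float); r=np.c_[(uv[:,0]-K[0,2])/K[0,0],(uv[:,1]-K[1,2])/K[1,1],np.ones(len(uv))]@C[:3,:3].T
    return C[:3,3]+r*((z-C[2,3])/r[:,2])[:,None]
hsv=cv2.cvtColor(im,cv2.COLOR_BGR2HSV)
m=((hsv[...,1]>90)&(hsv[...,0]>8)&(hsv[...,0]<28)).astype(np.uint8); m[:110]=0;m[200:]=0;m[:,:130]=0;m[:,290:]=0
m=cv2.morphologyEx(m,cv2.MORPH_OPEN,np.ones((3,3)))
c=max(cv2.findContours(m,0,2)[0],key=cv2.contourArea)[:,0]
W=onplane(c,0.010)[:,:2]
print(cv2.minAreaRect((W*1000).astype(np.float32)))
# line fits: right end edge, front edge
def fit(sel,n):
    p=W[sel]; vx,vy,x,y=cv2.fitLine((p*1000).astype(np.float32),cv2.DIST_HUBER,0,.01,.01).ravel(); print(n,len(p),np.degrees(np.arctan2(vy,vx)).round(2),(x.round(1),y.round(1)))
print(c.min(0),c.max(0))
fit((c[:,1]>183)&(c[:,0]>150)&(c[:,0]<280),"front")
fit((c[:,0]>279)&(c[:,1]>135)&(c[:,1]<188),"right")
fit((c[:,1]<133)&(c[:,0]>170)&(c[:,0]<280),"back")
# fence: grey bright inside board
f=((hsv[...,1]<60)&(hsv[...,2]>110)).astype(np.uint8); f[:134]=0;f[150:]=0;f[:,:168]=0;f[:,276:]=0
c=max(cv2.findContours(f,0,2)[0],key=cv2.contourArea)[:,0]
F=onplane(c,0.020)[:,:2]*1000; print("fence",cv2.minAreaRect(F.astype(np.float32)),cv2.boxPoints(cv2.minAreaRect(F.astype(np.float32))).round(1).tolist())
for n,uv,z in [("origin",(216,145.4),0),("grip",(133,179.3),.062),("pivot",(151.3,123.9),.055),("foot",(151.9,167.7),.015)]: print(n,onplane(uv,z).round(4))
E
```

```text
((618.1572265625, 59.71392822265625), (378.2926330566406, 174.80233764648438), 86.31552124023438)
[145 126] [283 191]
front 10 86.3 (np.float32(531.5), np.float32(50.3))
right 3 -2.7 (np.float32(621.2), np.float32(-128.1))
back 9 86.63 (np.float32(701.3), np.float32(21.0))
fence ((658.0745849609375, -16.85108184814453), (103.63546752929688, 13.200732231140137), 85.94886016845703) [[647.7999877929688, -68.0999984741211], [661.0, -69.0], [668.2999877929688, 34.400001525878906], [655.2000122070312, 35.29999923706055]]
origin [[0.6566 0.0562 0.    ]]
grip [[0.5529 0.2694 0.062 ]]
pivot [[0.7058 0.2256 0.055 ]]
foot [[0.5929 0.2327 0.015 ]]
```

```bash
cat >> h.py <<'E'
PSI=np.radians(-3.7); JO=np.array([.6556,.0573])
def j2w(x,y,z=0):
    c,s=np.cos(PSI),np.sin(PSI); return np.array([JO[0]+c*x-s*y,JO[1]+s*x+c*y,z])
def w2j(p):
    c,s=np.cos(PSI),np.sin(PSI); d=np.asarray(p)[...,:2]-JO; return np.stack([c*d[...,0]+s*d[...,1],-s*d[...,0]+c*d[...,1]],-1)
def rel(p,jaw=None,o=None):
    """offset mm in tool axes to world TCP p, twist deg to bring tool y to world angle jaw (deg, mod 180)"""
    o=o or monitor.get_obs(); R=Rn.from_quat(o["ee_rot"]).as_matrix()
    off=R.T@(np.asarray(p)-o["position"])*1000
    a=np.degrees(np.arctan2(R[1,1],R[0,1])); tw=None
    if jaw is not None:
        # tool x down: positive twist lowers world yaw
        tw=-((jaw-a+90)%180-90)
    print("clk %.2f"%o["clock"],"pos",o["position"].round(4),"jaw %.1f"%a,"tilt",R[:,0].round(3),"F",o["ft_force"].round(1),"grip %.3f"%o["grip_width"],"j7 %.2f"%o["joint_pos"][6],"| off",off.round(1),"twist",tw if tw is None else round(tw,1))
    return off,tw
E
python3 - <<'E'
from h import *
o=monitor.get_obs();print(Rn.from_quat(o["ee_rot"]).as_matrix().round(3)); m=viewer.camera_model("wrist");print(np.array(m["mount"]).round(3).tolist())
rel([0.45,-0.2,.25],-3.7)
rel([0.5,0.2,.25],-3.7)
E
```

```text
[[ 0.     0.256 -0.967]
 [-0.    -0.967 -0.256]
 [-1.     0.    -0.   ]]
[[0.0, -0.299, 0.954, -0.143], [1.0, 0.0, -0.0, -0.0], [-0.0, 0.954, 0.299, -0.077], [0.0, 0.0, 0.0, 1.0]]
clk 0.80 pos [ 0.16   -0.6042  0.2314] jaw -75.2 tilt [ 0. -0. -1.] F [ 0.  -0.   0.2] grip 1.005 j7 -0.09 | off [ -18.7 -316.5 -383.8] twist -71.5
clk 0.80 pos [ 0.16   -0.6042  0.2314] jaw -75.2 tilt [ 0. -0. -1.] F [ 0.  -0.   0.2] grip 1.005 j7 -0.09 | off [ -18.7 -690.4 -534.5] twist -71.5
```

Call:
{"api": "send_rows", "payload": {
  "grip": [0,0,0,0,0],
  "offset": [
    [-10,-30,-30],
    [-15,-60,-60],
    [-18,-90,-90],
    [-18,-115,-120],
    [-18,-140,-150]
  ],
  "twist": [-7,-14,-21,-28,-35],
  "newtons": 22
}}

```text
clock: 1.22
position: [0.2699, -0.4287, 0.2498]
ee_rot: [-0.64, -0.299, 0.641, -0.3]
ft_force: [1.0, -0.3, -0.9]
grip_width: 1.0
```

```bash
python3 -c "
from h import *
rel([0.48,0.0,.25],-3.7)"
```

```text
clk 1.22 pos [ 0.2699 -0.4287  0.2498] jaw -39.8 tilt [ 0.    -0.001 -1.   ] F [ 1.  -0.3 -0.9] grip 1.000 j7 0.21 | off [  -0.7 -113.3 -463.8] twist -36.1
```

Call:
{"api": "send_rows", "payload": {
  "grip": [0,0,0,0,0],
  "offset": [
    [0,-8,-40],
    [0,-16,-80],
    [0,-25,-120],
    [0,-35,-160],
    [0,-45,-200]
  ],
  "twist": [-7,-14,-21,-28,-35]
}}

```text
clock: 1.63
position: [0.3643, -0.2467, 0.2496]
ee_rot: [-0.521, -0.478, 0.521, -0.479]
ft_force: [0.9, 0.5, 0.7]
grip_width: 0.997
```

```bash
python3 -c "
from h import *
rel([0.5,0.24,.25],-3.7)"
```

```text
clk 1.63 pos [ 0.3643 -0.2467  0.2496] jaw -4.8 tilt [ 0.    -0.001 -1.   ] F [0.9 0.5 0.7] grip 0.997 j7 0.44 | off [  -0.8   94.2 -496.4] twist -1.1
```

Call:
{"api": "send_rows", "payload": {
  "grip": [0,0,0,0,0],
  "offset": [
    [0,16,-38],
    [0,30,-76],
    [0,46,-115],
    [0,60,-155],
    [0,75,-195]
  ],
  "twist": [-1,-1,-1,-1,-1]
}}

```text
clock: 2.05
position: [0.4555, -0.0612, 0.2498]
ee_rot: [0.518, 0.481, -0.518, 0.482]
ft_force: [1.4, -0.4, 0.4]
grip_width: 1.001
```

Call:
{"api": "send_rows", "payload": {
  "grip": [0,0,0,0,0],
  "offset": [
    [0,16,-38],
    [0,30,-76],
    [0,46,-115],
    [0,60,-155],
    [0,75,-195]
  ],
  "twist": [0,0,0,0,0]
}}

```text
clock: 2.47
position: [0.5438, 0.1254, 0.2496]
ee_rot: [0.518, 0.481, -0.518, 0.481]
ft_force: [0.6, -0.5, 0.1]
grip_width: 1.0
```

```bash
python3 -c "
from h import *
rel([0.52,0.24,.25],-3.7)
o,im,d=cam('wrist');K,C=model('wrist',o);cv2.imwrite('pics/w1.png',im);np.savez('w1.npz',im=im,d=d,K=K,C=C)
for n in ['lever_grip','lever_pivot','lever_foot']: print(n,[(round(r['score'],2),np.round(r['position'],1).tolist()) for r in viewer.spot_point(n,'wrist')])
print(proj(K,C,[j2w(-.115,.188,.059),j2w(.03,.165,.055)]))
"
```

```text
clk 2.47 pos [0.5438 0.1254 0.2496] jaw -4.2 tilt [ 0.001 -0.    -1.   ] F [ 0.6 -0.5  0.1] grip 1.000 j7 -0.54 | off [  -0.5  -32.2 -112.5] twist -0.5
lever_grip [(0.96, [262.2, 11.6])]
lever_pivot [(0.67, [412.5, 58.8])]
lever_foot [(0.94, [292.2, 61.7]), (0.68, [157.6, 143.7]), (0.61, [414.4, 58.3])]
[[257.69708997  30.09777408]
 [413.50610696  56.41933805]]
```

View pics/w1.png

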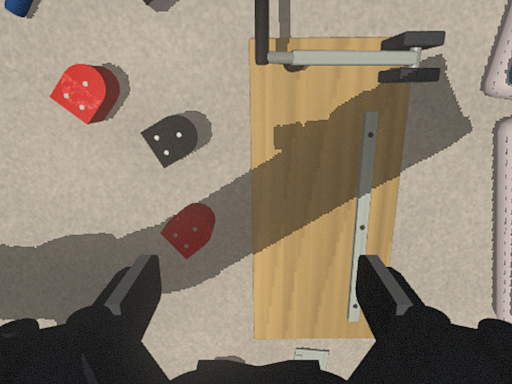

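Call:
{"api": "send_rows", "payload": {
  "grip": [0,0,0,0,0],
  "offset": [
    [0,-10,-30],
    [0,-10,-60],
    [0,-10,-90],
    [0,-10,-90],
    [0,-10,-90]
  ],
  "twist": [-0.5,-0.5,-0.5,-0.5,-0.5]
}}

```text
clock: 3.08
position: [0.5394, 0.2144, 0.2495]
ee_rot: [-0.516, -0.484, 0.516, -0.484]
ft_force: [0.2, -0.3, 0.3]
grip_width: 0.998
```

```bash
python3 -c "
from h import *
rel([0.52,0.24,.25],-3.7)
o,im,d=cam('wrist');K,C=model('wrist',o);cv2.imwrite('pics/w2.png',im);np.savez('w2.npz',im=im,d=d,K=K,C=C)
P=cloud(K,C,d)
for n in ['lever_grip','lever_pivot','lever_foot']:
  for r in viewer.spot_point(n,'wrist')[:1]:
    u,v=np.round(r['position']).astype(int);print(n,r['score'],u,v,P[v,u].round(4))
J=w2j(P);z=P[...,2]
# handle points: dark, high z, jig x<-0.08
hsv=cv2.cvtColor(im,cv2.COLOR_BGR2HSV)
m=(z>.04)&(z<.2)&(J[...,1]>.14)&(J[...,1]<.25)&(J[...,0]<-.06)
print(m.sum())
for y0 in np.arange(.15,.24,.01):
  k=m&(abs(J[...,1]-y0)<.005)
  if k.sum(): print(round(y0,3),k.sum(),J[k][:,0].min().round(4),J[k][:,0].max().round(4),np.percentile(z[k],[5,50,95]).round(4))
k=(abs(J[...,1]-.165)<.004)&(z>.04)
for x0 in np.arange(-.12,.05,.02):
  q=k&(abs(J[...,0]-x0)<.005); 
  if q.sum(): print('arm',round(x0,3),z[q].max().round(4),np.median(z[q]).round(4))
"
```

```text
clk 3.08 pos [0.5394 0.2144 0.2495] jaw -3.6 tilt [ 0. -0. -1.] F [ 0.2 -0.3  0.3] grip 0.998 j7 -0.72 | off [ -0.6 -21.  -24.3] twist 0.1
lever_grip 0.67 271 122 [0.5539 0.2624 0.0893]
lever_pivot 0.7 414 151 [0.6946 0.2227 0.0618]
lever_foot 0.93 302 148 [0.5865 0.2291 0.0418]
1667
0.15 4 -0.3073 -0.2756 [0.0401 0.0405 0.0407]
0.16 451 -0.2833 -0.06 [0.0433 0.0811 0.0894]
0.17 490 -0.117 -0.06 [0.0407 0.0803 0.0896]
0.18 143 -0.1171 -0.106 [0.0857 0.0886 0.0902]
0.19 145 -0.1172 -0.1062 [0.0855 0.0887 0.0902]
0.2 150 -0.1173 -0.1065 [0.0858 0.0885 0.0903]
0.21 159 -0.219 -0.1057 [0.0844 0.0887 0.0903]
0.22 79 -0.2187 -0.106 [0.0405 0.0879 0.0899]
0.23 10 -0.2314 -0.1948 [0.04   0.0402 0.0404]
arm -0.12 0.3322 0.3296
arm -0.1 0.3373 0.3319
arm -0.08 0.3282 0.3114
arm -0.06 0.3269 0.316
arm -0.04 0.075 0.0735
arm -0.02 0.0724 0.0703
arm 0.0 0.0684 0.0668
arm 0.02 0.0647 0.0632
```

View pics/w2.png

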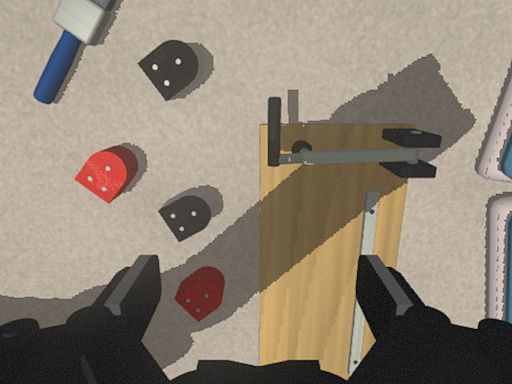

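```bash
python3 -c "
from h import *
q=np.load('w2.npz');im,d,K,C=[q[k] for k in ('im','d','K','C')];P=cloud(K,C,d);J=w2j(P);z=P[...,2]
a=(z>.068)&(z<.095)&(abs(J[...,1]-.17)<.03)
for x0 in (-.1,-.09,-.08,-.07,-.05,-.03,-.01):
  k=a&(abs(J[...,0]-x0)<.004); print(x0,J[k][:,1].min().round(4),J[k][:,1].max().round(4))
k=a&(z>.08)&(J[...,0]<-.105);print('handle y',J[k][:,1].min(),J[k][:,1].max(),(J[k][:,0].min()+J[k][:,0].max())/2)
hsv=cv2.cvtColor(im,cv2.COLOR_BGR2HSV)
b=(hsv[...,1]>80)&(abs(z-.01)<.006)&(J[...,0]<.06)&(J[...,0]>-.14)
print('z board',np.median(z[b]))
for r in range(180,240,15):
  k=b[r]; print('left edge',J[r][k][:,0].min().round(4),J[r][k][J[r][k][:,0].argmin()].round(4))
for c in range(310,370,12):
  k=b[:,c]; print('top edge',J[:,c][k][:,1].max().round(4))
f=(z>.016)&(z<.024)&(abs(J[...,0])<.04)
for r in range(200,260,15):
  k=f[r];print('fence',J[r][k][:,0].min().round(4),J[r][k][:,0].max().round(4),J[r][k][0,1].round(3))
print('fence end',J[f][:,1].max())
"
```

```text
-0.1 0.1584 0.1682
-0.09 0.1589 0.1684
-0.08 0.1578 0.1694
-0.07 0.1575 0.1695
-0.05 0.1578 0.1694
-0.03 0.1582 0.1692
-0.01 0.1578 0.1689
handle y 0.15778430682893418 0.19994724615340206 -0.11117118984728358
z board 0.010485244839204544
left edge -0.1237 [-0.1237  0.1237]
left edge -0.1236 [-0.1236  0.1049]
left edge -0.1235 [-0.1235  0.0862]
left edge -0.1235 [-0.1235  0.0658]
top edge 0.1883
top edge 0.1883
top edge 0.1882
top edge 0.1883
top edge 0.1883
fence 0.0007 0.0139 0.102
fence 0.001 0.0135 0.083
fence 0.0007 0.0142 0.064
fence 0.001 0.0141 0.044
fence end 0.18441530248591814
```

```bash
sed -i 's/JO=np.array(.*)/JO=np.array([.6565,.0556])/' h.py; python3 -c "
from h import *
p=j2w(-.112,.190);print(p)
rel([p[0],p[1],.12],-3.7);rel([p[0],p[1],.065],-3.7)
for th in np.arange(.174,1.3,.12):
  a=th+.0276; print(round(th,3),'dx',round(145*(np.cos(.2016)-np.cos(a)),1),'dz',round(145*(np.sin(a)-np.sin(.2016)),1))
"
```

```text
[0.55699459 0.25243159 0.        ]
clk 3.28 pos [0.5403 0.2121 0.2493] jaw -3.8 tilt [ 0.    -0.001 -1.   ] F [ 0.4 -0.4 -0.6] grip 1.000 j7 -0.72 | off [129.3  13.9 -41.6] twist -0.1
clk 3.28 pos [0.5403 0.2121 0.2493] jaw -3.8 tilt [ 0.    -0.001 -1.   ] F [ 0.4 -0.4 -0.6] grip 1.000 j7 -0.72 | off [184.3  13.9 -41.6] twist -0.1
0.174 dx 0.0 dz 0.0
0.294 dx 4.5 dz 16.8
0.414 dx 11.0 dz 32.9
0.534 dx 19.3 dz 48.2
0.654 dx 29.5 dz 62.3
0.774 dx 41.2 dz 75.1
0.894 dx 54.4 dz 86.5
1.014 dx 68.9 dz 96.1
1.134 dx 84.4 dz 104.0
1.254 dx 100.7 dz 109.9
```

Call:
{"api": "send_rows", "payload": {
  "grip": [60,60,60,60,60],
  "offset": [
    [30,14,-30],
    [60,14,-42],
    [90,14,-42],
    [120,14,-42],
    [120,14,-42]
  ],
  "twist": [0,0,0,0,0]
}}

```text
clock: 3.7
position: [0.5542, 0.2521, 0.1235]
ee_rot: [-0.513, -0.484, 0.519, -0.483]
ft_force: [-1.0, -1.8, -0.2]
grip_width: 0.764
```

```bash
python3 -c "
from h import *
p=j2w(-.112,.190)
rel([p[0],p[1],.065],-3.7)
"
```

```text
clk 3.70 pos [0.5542 0.2521 0.1235] jaw -3.8 tilt [-0.007 -0.004 -1.   ] F [-1.  -1.8 -0.2] grip 0.764 j7 -0.85 | off [58.5  3.2 -0.8] twist -0.1
```

Call:
{"api": "send_rows", "payload": {
  "grip": [60,60,60,60,60],
  "offset": [
    [25,2,0],
    [45,2,0],
    [61,2,0],
    [61,2,0],
    [61,2,0]
  ],
  "twist": [0,0,0,0,0]
}}

```text
clock: 4.12
position: [0.559, 0.2543, 0.0695]
ee_rot: [0.516, 0.483, -0.516, 0.484]
ft_force: [0.8, -0.5, 0.6]
grip_width: 0.758
```

Call:
{"api": "send_rows", "payload": {
  "grip": [130,255,255,255,255],
  "offset": [
    [0,0,0],
    [0,0,0],
    [0,0,0],
    [0,0,0],
    [0,0,0]
  ],
  "twist": [0,0,0,0,0],
  "newtons": 25
}}

```text
clock: 4.53
position: [0.5563, 0.2554, 0.0683]
ee_rot: [-0.514, -0.485, 0.517, -0.483]
ft_force: [-7.6, 1.0, 1.2]
grip_width: 0.125
```

```bash
python3 -c "
from h import *
p=j2w(-.112,.190)
rel([p[0],p[1],.065],-3.7)
o,im,d=cam('wrist');cv2.imwrite('pics/w3.png',im)
"
```

```text
clk 4.53 pos [0.5563 0.2554 0.0683] jaw -3.6 tilt [-0.004 -0.001 -1.   ] F [-7.6  1.   1.2] grip 0.125 j7 -0.88 | off [3.3 0.9 3. ] twist 0.1
```

View pics/w3.png

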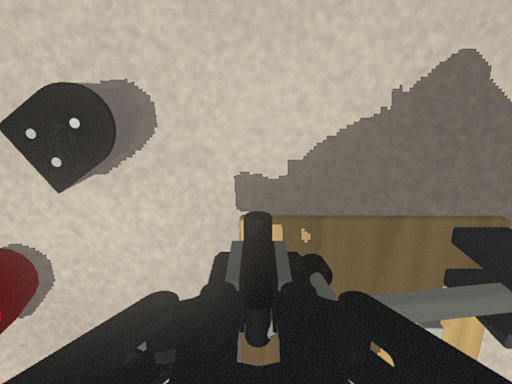

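Call:
{"api": "send_rows", "payload": {
  "grip": [255,255,255,255,255],
  "offset": [
    [-16.8,4.5,0],
    [-32.9,11,0],
    [-48.2,19.3,0],
    [-62.3,29.5,0],
    [-75.1,41.2,0]
  ],
  "twist": [0,0,0,0,0]
}}

```text
clock: 5.0
position: [0.5944, 0.2532, 0.1445]
ee_rot: [-0.512, -0.486, 0.518, -0.483]
ft_force: [-25.3, -7.4, 18.6]
grip_width: 0.129
```

Call:
{"api": "send_rows", "payload": {
  "grip": [255,255,255,255,255],
  "offset": [
    [-11.4,13.2,0],
    [-21,27.7,0],
    [-28.9,43.2,0],
    [-33.4,54.8,0],
    [-33.4,54.8,0]
  ],
  "twist": [0,0,0,0,0]
}}

```text
clock: 5.42
position: [0.656, 0.2499, 0.1798]
ee_rot: [0.517, 0.483, -0.515, 0.484]
ft_force: [-4.1, -2.1, 14.8]
grip_width: 0.129
```

```bash
python3 -c "
from h import *
o=monitor.get_obs();j=w2j(o['position']);z=o['position'][2]+.0187
print(j,z,'theta',np.arctan2(z-.055,.03-j[0])-.0276, np.hypot(z-.055,.03-j[0]))
rel(o['position'],-3.7)
o,im,d=cam('wrist');cv2.imwrite('pics/w4.png',im)
"
```

```text
[-0.01301025  0.19383498] 0.19850702555613323 theta 1.2520071611730865 0.14981371032259683
clk 5.42 pos [0.656  0.2499 0.1798] jaw -3.7 tilt [ 0.003  0.003 -1.   ] F [-4.1 -2.1 14.8] grip 0.129 j7 -0.76 | off [0. 0. 0.] twist -0.0
```

View pics/w4.png

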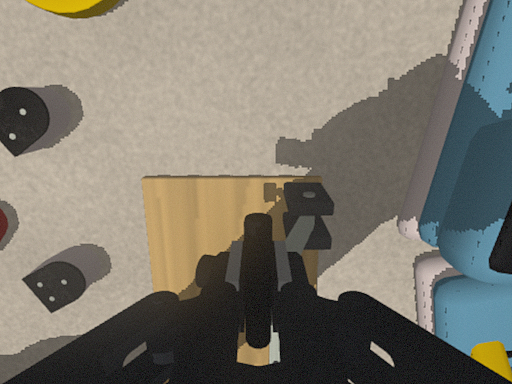

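Call:
{"api": "send_rows", "payload": {
  "grip": [100,60,60,60,60],
  "offset": [
    [0,0,0],
    [0,0,0],
    [0,0,0],
    [-20,0,0],
    [-50,0,0]
  ],
  "twist": [0,0,0,0,0]
}}

```text
clock: 5.88
position: [0.6529, 0.2478, 0.2238]
ee_rot: [-0.514, -0.484, 0.518, -0.483]
ft_force: [0.8, 0.9, 0.1]
grip_width: 0.763
```

Call:
{"api": "send_rows", "payload": {
  "grip": [0,0,0,0,0],
  "offset": [
    [-30,0,0],
    [-50,-30,20],
    [-50,-60,40],
    [-50,-100,60],
    [-50,-130,80]
  ],
  "twist": [0,0,0,0,0]
}}

```text
clock: 6.3
position: [0.5172, 0.1775, 0.276]
ee_rot: [-0.515, -0.484, 0.516, -0.484]
ft_force: [-0.1, -0.7, 2.3]
grip_width: 0.997
```

```bash
python3 -c "
from h import *
o=monitor.get_obs()
rel([.43,.16,.25],-3.7)
o,im,d=cam('wrist');K,C=model('wrist',o);cv2.imwrite('pics/w5.png',im);np.savez('w5.npz',im=im,d=d,K=K,C=C)
"
```

```text
clk 6.30 pos [0.5172 0.1775 0.276 ] jaw -3.7 tilt [-0.001 -0.    -1.   ] F [-0.1 -0.7  2.3] grip 0.997 j7 -0.62 | off [ 26.1 -85.9  23. ] twist 0.0
```

View pics/w5.png

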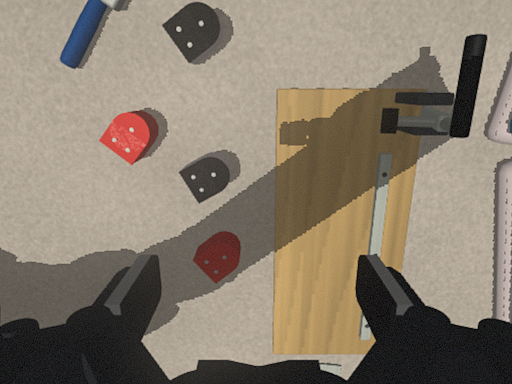

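```bash
cat >> h.py <<'E'
from scipy.optimize import minimize
def dsd(p,q):
    # signed dist approx of D, p=(x,y,yaw)
    c,s=np.cos(p[2]),np.sin(p[2]); d=q-np.array(p[:2]); x=c*d[:,0]+s*d[:,1]; y=-s*d[:,0]+c*d[:,1]
    a=np.where(x<.030,np.maximum(-x,abs(y)-.022),np.hypot(x-.030,y)-.022); return a
def heels(im,d,K,C,zt=.038):
    P=cloud(K,C,d); z=P[...,2]; hsv=cv2.cvtColor(im,cv2.COLOR_BGR2HSV)
    top=(abs(z-zt)<.004)&(d>0)
    n,l,st,ce=cv2.connectedComponentsWithStats(top.astype(np.uint8))
    out=[]
    for i in range(1,n):
        k=l==i
        if st[i,4]<150: continue
        q=P[k][:,:2]; e=q.max(0)-q.min(0)
        if max(e)>.075 or min(e)<.035: continue
        red=np.median(hsv[k][:,1])>120
        # boundary points
        cnt=max(cv2.findContours(k.astype(np.uint8),0,cv2.CHAIN_APPROX_NONE)[0],key=len)[:,0]
        b=P[cnt[:,1],cnt[:,0],:2]; m=q.mean(0); best=None
        for y0 in np.arange(0,2*np.pi,np.pi/6):
            x0=[m[0]-.025*np.cos(y0),m[1]-.025*np.sin(y0),y0]
            r=minimize(lambda p:np.mean(np.minimum((dsd(p,b)+.0005)**2*1e6,9)),x0,method="Nelder-Mead",options=dict(xatol=1e-5,fatol=1e-4,initial_simplex=np.array([x0,[x0[0]+.004,x0[1],x0[2]],[x0[0],x0[1]+.004,x0[2]],[x0[0],x0[1],x0[2]+.15]])))
            if best is None or r.fun<best.fun: best=r
        out.append((("red" if red else "black"),best.x[:2].round(4).tolist(),round(np.degrees(best.x[2])%360,1),round(best.fun,2),np.median(z[k]).round(4),st[i,:4].tolist(),st[i,4]))
    return out
E
python3 -c "
from h import *
q=np.load('w5.npz')
for h in heels(*[q[k] for k in ('im','d','K','C')]): print(h)
q=np.load('w2.npz')
for h in heels(*[q[k] for k in ('im','d','K','C')]): print(h)
"
```

```text
('black', [0.4391, 0.3034], np.float64(31.6), np.float64(0.11), np.float64(0.0386), [163, 2, 58, 61], np.int32(2198))
('red', [0.3552, 0.1947], np.float64(46.6), np.float64(0.14), np.float64(0.0385), [100, 113, 51, 52], np.int32(1700))
('black', [0.4335, 0.1479], np.float64(25.5), np.float64(0.12), np.float64(0.0385), [179, 157, 51, 47], np.int32(1504))
('red', [0.4392, 0.0357], np.float64(35.6), np.float64(0.15), np.float64(0.0384), [193, 242, 47, 42], np.int32(1215))
('black', [0.4391, 0.3036], np.float64(31.5), np.float64(0.11), np.float64(0.0385), [138, 40, 61, 62], np.int32(2315))
('red', [0.3552, 0.1947], np.float64(46.8), np.float64(0.15), np.float64(0.0384), [75, 151, 54, 53], np.int32(1789))
('black', [0.4334, 0.1481], np.float64(25.3), np.float64(0.15), np.float64(0.0384), [158, 196, 53, 47], np.int32(1579))
('red', [0.4391, 0.0357], np.float64(35.2), np.float64(0.18), np.float64(0.0383), [175, 280, 48, 43], np.int32(1275))
```

```bash
python3 -c "
from h import *
rel([.4497,.1557,.10],-64.6)"
```

```text
clk 6.35 pos [0.5115 0.1737 0.275 ] jaw -3.7 tilt [-0.004 -0.007 -1.   ] F [ 0.1  2.2 -0.4] grip 1.001 j7 -0.62 | off [175.4 -59.9  20.7] twist 60.9
```

Call:
{"api": "send_rows", "payload": {
  "grip": [60,60,60,60,60],
  "offset": [
    [20,-20,5],
    [40,-40,10],
    [60,-50,15],
    [80,-55,20],
    [90,-55,20]
  ],
  "twist": [7,14,21,28,35]
}}

```text
clock: 6.77
position: [0.4613, 0.1594, 0.1847]
ee_rot: [-0.637, -0.304, 0.639, -0.305]
ft_force: [0.7, 0.7, 0.3]
grip_width: 0.769
```

```bash
python3 -c "
from h import *
rel([.4497,.1557,.10],-64.6)"
```

```text
clk 6.77 pos [0.4613 0.1594 0.1847] jaw -39.1 tilt [-0.002 -0.003 -1.   ] F [0.7 0.7 0.3] grip 0.769 j7 -1.20 | off [84.7 -6.6  9.9] twist 25.5
```

Call:
{"api": "send_rows", "payload": {
  "grip": [60,60,60,60,60],
  "offset": [
    [20,-5,8],
    [40,-5,8],
    [60,-5,8],
    [75,-5,8],
    [75,-5,8]
  ],
  "twist": [7,14,21,25.7,25.7]
}}

```text
clock: 7.18
position: [0.4524, 0.1571, 0.1091]
ee_rot: [-0.688, -0.155, 0.691, -0.156]
ft_force: [-1.0, 0.2, -0.7]
grip_width: 0.763
```

```bash
python3 -c "
from h import *
rel([.4497,.1557,.009],-64.6)
o,im,d=cam('wrist');K,C=model('wrist',o);cv2.imwrite('pics/w6.png',im)
for h in heels(im,d,K,C): print(h)
"
```

```text
clk 7.18 pos [0.4524 0.1571 0.1091] jaw -64.6 tilt [-0.004 -0.001 -1.   ] F [-1.   0.2 -0.7] grip 0.763 j7 -1.69 | off [100.1   0.2   2.6] twist 0.0
('black', [0.4384, 0.303], np.float64(30.8), np.float64(1.71), np.float64(0.0385), [0, 43, 77, 93], np.int32(5593))
('black', [0.433, 0.1478], np.float64(25.4), np.float64(0.06), np.float64(0.0385), [227, 162, 66, 75], np.int32(4368))
('red', [0.4386, 0.0354], np.float64(35.6), np.float64(1.15), np.float64(0.0384), [366, 224, 66, 69], np.int32(3553))
('red', [0.3546, 0.1948], np.float64(46.8), np.float64(2.8), np.float64(0.0384), [107, 236, 59, 60], np.int32(2048))
```

View pics/w6.png

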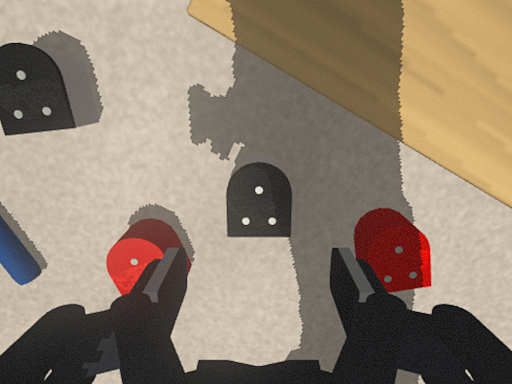

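Call:
{"api": "send_rows", "payload": {
  "grip": [60,60,60,60,60],
  "offset": [
    [25,0,2],
    [50,0,2],
    [75,0,2],
    [90,0,2],
    [90,0,2]
  ],
  "twist": [0,0,0,0,0]
}}

```text
clock: 7.65
position: [0.4513, 0.1566, 0.0202]
ee_rot: [-0.688, -0.158, 0.69, -0.158]
ft_force: [-1.0, -0.5, -0.0]
grip_width: 0.761
```

```bash
python3 -c "
from h import *
rel([.4495,.1555,.009],-64.6)
"
```

```text
clk 7.65 pos [0.4513 0.1566 0.0202] jaw -64.2 tilt [-0.003 -0.001 -1.   ] F [-1.  -0.5 -0. ] grip 0.761 j7 -1.79 | off [11.2  0.2  2.1] twist 0.4
```

Call:
{"api": "send_rows", "payload": {
  "grip": [60,60,150,255,255],
  "offset": [
    [9,0,2],
    [9,0,2],
    [9,0,2],
    [9,0,2],
    [9,0,2]
  ],
  "twist": [0.3,0.3,0.3,0.3,0.3],
  "newtons": 22
}}

```text
clock: 8.07
position: [0.4515, 0.1564, 0.0139]
ee_rot: [0.691, 0.155, -0.689, 0.155]
ft_force: [-1.2, -0.3, 7.0]
grip_width: 0.511
```

Call:
{"api": "send_rows", "payload": {
  "grip": [255,255,255,255,255],
  "offset": [
    [0,0,0],
    [-20,0,0],
    [-40,0,0],
    [-60,0,0],
    [-70,0,0]
  ],
  "twist": [0,0,0,0,0]
}}

```text
clock: 8.48
position: [0.4516, 0.1567, 0.0852]
ee_rot: [0.691, 0.155, -0.689, 0.155]
ft_force: [0.1, -0.5, -0.6]
grip_width: 0.512
```

```bash
python3 -c "
from h import *
p=j2w(-.052-.004+.018,-.035);print(p)
rel([p[0],p[1],.08],-93.7)
o,im,d=cam('wrist');K,C=model('wrist',o);cv2.imwrite('pics/w7.png',im)
"
```

```text
[0.61632058 0.02312518 0.        ]
clk 8.48 pos [0.4516 0.1567 0.0852] jaw -64.6 tilt [ 0.003  0.    -1.   ] F [ 0.1 -0.5 -0.6] grip 0.512 j7 -1.72 | off [  5.7 191.2 -91.6] twist 29.1
```

View pics/w7.png

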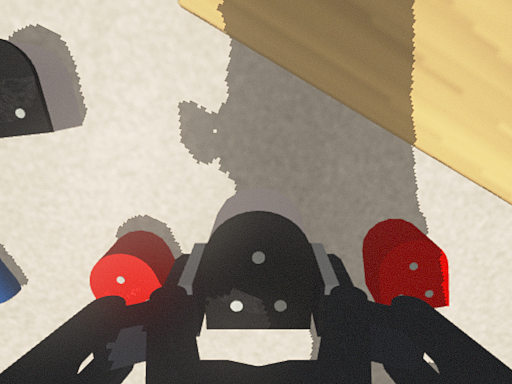

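Call:
{"api": "send_rows", "payload": {
  "grip": [255,255,255,255,255],
  "offset": [
    [-5,30,-15],
    [-10,60,-30],
    [-10,90,-45],
    [-10,120,-60],
    [-10,150,-75]
  ],
  "twist": [6,12,18,24,29]
}}

```text
clock: 8.95
position: [0.5834, 0.0511, 0.0919]
ee_rot: [-0.706, 0.025, 0.707, 0.024]
ft_force: [0.6, 0.1, -0.7]
grip_width: 0.509
```

```bash
python3 -c "
from h import *
p=j2w(-.036,-.035);print(p)
rel([p[0],p[1],.06],-93.7)
"
```

```text
[0.61831641 0.02299612 0.        ]
clk 8.95 pos [0.5834 0.0511 0.0919] jaw -94.0 tilt [-0.001 -0.001 -1.   ] F [ 0.6  0.1 -0.7] grip 0.509 j7 -2.00 | off [ 31.9  25.6 -36.8] twist -0.3
```

Call:
{"api": "send_rows", "payload": {
  "grip": [255,255,255,255,255],
  "offset": [
    [0,12,-18],
    [15,24,-34],
    [32,24,-34],
    [32,24,-34],
    [32,24,-34]
  ],
  "twist": [0,0,0,0,0]
}}

```text
clock: 9.37
position: [0.6137, 0.0269, 0.0594]
ee_rot: [-0.706, 0.022, 0.708, 0.023]
ft_force: [1.3, 0.6, -0.1]
grip_width: 0.509
```

```bash
python3 -c "
from h import *
p=j2w(-.036,-.035);print(p)
rel([p[0],p[1],.025],-93.7)
"
```

```text
[0.61831641 0.02299612 0.        ]
clk 9.37 pos [0.6137 0.0269 0.0594] jaw -93.6 tilt [-0.003  0.    -1.   ] F [ 1.3  0.6 -0.1] grip 0.509 j7 -1.97 | off [34.3  3.6 -4.9] twist 0.1
```

Call:
{"api": "send_rows", "payload": {
  "grip": [255,255,255,255,255],
  "offset": [
    [12,1,-1],
    [22,1,-1],
    [28,1,-1],
    [28,1,-1],
    [28,1,-1]
  ],
  "twist": [0,0,0,0,0]
}}

```text
clock: 9.78
position: [0.6156, 0.0257, 0.0325]
ee_rot: [-0.707, 0.023, 0.707, 0.022]
ft_force: [-0.1, 0.4, 0.1]
grip_width: 0.511
```

```bash
python3 -c "
from h import *
p=j2w(-.036,-.035);print(p)
rel([p[0],p[1],.025],-93.7)
"
```

```text
[0.61831641 0.02299612 0.        ]
clk 9.78 pos [0.6156 0.0257 0.0325] jaw -93.7 tilt [-0.001 -0.    -1.   ] F [-0.1  0.4  0.1] grip 0.511 j7 -1.98 | off [ 7.5  2.5 -2.9] twist 0.0
```

Call:
{"api": "send_rows", "payload": {
  "grip": [255,255,255,255,255],
  "offset": [
    [2,1,0],
    [4,1,0],
    [6,1,0],
    [7,1,0],
    [7,1,0]
  ],
  "twist": [0,0,0,0,0]
}}

```text
clock: 10.2
position: [0.6157, 0.0245, 0.0256]
ee_rot: [-0.707, 0.023, 0.707, 0.023]
ft_force: [0.0, -0.1, -1.1]
grip_width: 0.512
```

```bash
python3 -c "
from h import *
p=j2w(-.036,-.035);print(p)
rel([p[0],p[1],.025],-93.7)
"
```

```text
[0.61831641 0.02299612 0.        ]
clk 10.20 pos [0.6157 0.0245 0.0256] jaw -93.7 tilt [-0. -0. -1.] F [ 0.  -0.1 -1.1] grip 0.512 j7 -1.99 | off [ 0.6  1.3 -2.7] twist 0.0
```

Call:
{"api": "send_rows", "payload": {
  "grip": [255,255,255,255,255],
  "offset": [
    [1,0,0],
    [2,0,0],
    [2,0,0],
    [2,0,0],
    [2,0,0]
  ],
  "twist": [0,0,0,0,0]
}}

```text
clock: 10.62
position: [0.616, 0.0245, 0.024]
ee_rot: [0.707, -0.023, -0.707, -0.023]
ft_force: [-1.9, -0.7, 3.0]
grip_width: 0.509
```

Call:
{"api": "send_rows", "payload": {
  "grip": [90,60,60,60,60],
  "offset": [
    [0,0,0],
    [0,0,0],
    [-1,0,0],
    [-20,0,0],
    [-50,0,0]
  ],
  "twist": [0,0,0,0,0]
}}

```text
clock: 11.03
position: [0.6137, 0.0242, 0.0714]
ee_rot: [-0.705, 0.023, 0.709, 0.023]
ft_force: [0.6, 0.0, 0.6]
grip_width: 0.768
```

Call:
{"api": "send_rows", "payload": {
  "grip": [60,60,60,60,60],
  "offset": [
    [-30,-30,30],
    [-50,-60,60],
    [-50,-90,80],
    [-50,-120,100],
    [-50,-150,120]
  ],
  "twist": [-5,-10,-15,-20,-25]
}}

```text
clock: 11.45
position: [0.5046, 0.1835, 0.1248]
ee_rot: [0.695, 0.132, -0.694, 0.133]
ft_force: [0.8, 0.2, -0.7]
grip_width: 0.764
```

```bash
python3 -c "
from h import *
o,im,d=cam('wrist');K,C=model('wrist',o);cv2.imwrite('pics/w8.png',im)
for z in(.038,.048):
 for h in heels(im,d,K,C,z): print(z,h, w2j(np.array(h[1])).round(4))
rel([.4497,.3134,.12],-58.5)
"
```

```text
0.038 ('black', [0.4385, 0.3034], np.float64(31.4), np.float64(0.22), np.float64(0.0385), [28, 153, 77, 76], np.int32(4154)) [-0.2335  0.2332]
clk 11.50 pos [0.5001 0.1917 0.1249] jaw -67.5 tilt [ 0.     0.003 -1.   ] F [-3.3  7.6  0.1] grip 0.762 j7 -1.82 | off [   5.3 -131.7    0. ] twist -9.0
```

View pics/w8.png

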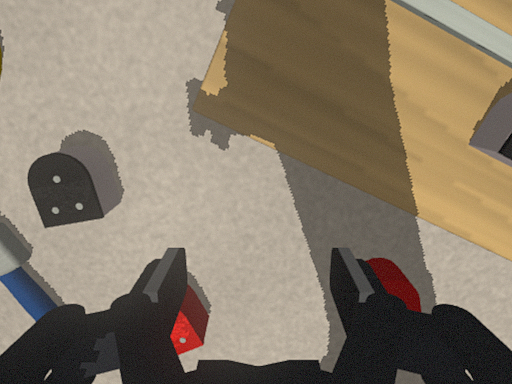

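Call:
{"api": "send_rows", "payload": {
  "grip": [60,60,60,60,60],
  "offset": [
    [5,-30,0],
    [5,-60,0],
    [5,-90,0],
    [5,-115,0],
    [5,-125,0]
  ],
  "twist": [-3,-6,-9,-9,-9]
}}

```text
clock: 11.92
position: [0.4582, 0.3019, 0.1191]
ee_rot: [0.682, 0.187, -0.682, 0.186]
ft_force: [0.2, 0.9, -0.2]
grip_width: 0.769
```

```bash
python3 -c "
from h import *
rel([.454,.3128,.011],-58.6)
o,im,d=cam('wrist');K,C=model('wrist',o);cv2.imwrite('pics/w9.png',im)
for h in heels(im,d,K,C): print(h)
rel([.454,.3128,.011],-58.6)
"
```

```text
clk 11.92 pos [0.4582 0.3019 0.1191] jaw -59.4 tilt [-0.     0.002 -1.   ] F [ 0.2  0.9 -0.2] grip 0.769 j7 -1.93 | off [108.1 -11.3  -1.8] twist -0.8
('black', [0.4384, 0.3037], np.float64(31.2), np.float64(0.08), np.float64(0.0385), [210, 152, 64, 74], np.int32(4144))
('red', [0.3546, 0.1948], np.float64(46.5), np.float64(2.13), np.float64(0.0383), [271, 312, 62, 53], np.int32(2396))
clk 11.97 pos [0.4581 0.3022 0.1191] jaw -59.4 tilt [-0.     0.002 -1.   ] F [-2.1  0.7  0.9] grip 0.767 j7 -1.93 | off [108.1 -11.   -1.8] twist -0.8
```

Call:
{"api": "send_rows", "payload": {
  "grip": [60,60,60,60,60],
  "offset": [
    [25,-11,-1],
    [50,-11,-1],
    [75,-11,-1],
    [90,-11,-1],
    [90,-11,-1]
  ],
  "twist": [-0.7,-0.7,-0.7,-0.7,-0.7]
}}

```text
clock: 12.38
position: [0.4547, 0.3054, 0.0255]
ee_rot: [-0.68, -0.188, 0.683, -0.189]
ft_force: [0.2, -0.3, 0.0]
grip_width: 0.762
```

```bash
python3 -c "
from h import *
rel([.454,.3128,.012],-58.6)
"
```

```text
clk 12.38 pos [0.4547 0.3054 0.0255] jaw -59.1 tilt [-0.004 -0.003 -1.   ] F [ 0.2 -0.3  0. ] grip 0.762 j7 -2.02 | off [13.5 -6.8 -3.2] twist -0.5
```

Call:
{"api": "send_rows", "payload": {
  "grip": [60,60,60,60,60],
  "offset": [
    [4,-6,-2],
    [8,-6,-2],
    [10,-6,-2],
    [10,-6,-2],
    [10,-6,-2]
  ],
  "twist": [-0.4,-0.4,-0.4,-0.4,-0.4]
}}

```text
clock: 12.8
position: [0.4546, 0.3145, 0.0193]
ee_rot: [0.681, 0.191, -0.68, 0.191]
ft_force: [-0.6, 0.1, 0.4]
grip_width: 0.77
```

```bash
python3 -c "
from h import *
rel([.454,.3128,.012],-58.6)
"
```

```text
clk 12.80 pos [0.4546 0.3145 0.0193] jaw -58.6 tilt [ 0.001  0.    -1.   ] F [-0.6  0.1  0.4] grip 0.770 j7 -2.03 | off [7.3 1.2 1.4] twist 0.0
```

Call:
{"api": "send_rows", "payload": {
  "grip": [60,60,60,150,255],
  "offset": [
    [5,1,1],
    [5,1,1],
    [5,1,1],
    [5,1,1],
    [5,1,1]
  ],
  "twist": [0,0,0,0,0]
}}

```text
clock: 13.22
position: [0.4539, 0.3132, 0.0139]
ee_rot: [0.681, 0.192, -0.681, 0.192]
ft_force: [-1.7, -0.2, 2.1]
grip_width: 0.512
```

Call:
{"api": "send_rows", "payload": {
  "grip": [255,255,255,255,255],
  "offset": [
    [0,0,0],
    [0,0,0],
    [0,0,0],
    [0,0,0],
    [0,0,0]
  ],
  "twist": [0,0,0,0,0]
}}

```text
clock: 13.63
position: [0.4539, 0.3133, 0.014]
ee_rot: [0.681, 0.192, -0.681, 0.192]
ft_force: [-0.3, -0.8, 3.0]
grip_width: 0.509
```

Call:
{"api": "send_rows", "payload": {
  "grip": [255,255,255,255,255],
  "offset": [
    [-20,0,0],
    [-40,0,0],
    [-60,0,0],
    [-80,0,0],
    [-80,0,0]
  ],
  "twist": [0,0,0,0,0]
}}

```text
clock: 14.05
position: [0.4552, 0.3144, 0.0972]
ee_rot: [0.682, 0.192, -0.679, 0.191]
ft_force: [0.6, 0.5, -0.1]
grip_width: 0.515
```

```bash
python3 -c "
from h import *
p=j2w(-.036,.075)
rel([p[0],p[1],.095],-93.7)
o,im,d=cam('wrist');K,C=model('wrist',o);cv2.imwrite('pics/w10.png',im)
"
```

```text
clk 14.05 pos [0.4552 0.3144 0.0972] jaw -58.6 tilt [ 0.004  0.002 -1.   ] F [ 0.6  0.5 -0.1] grip 0.515 j7 -1.97 | off [  2.5 243.8 -50.5] twist 35.1
```

View pics/w10.png

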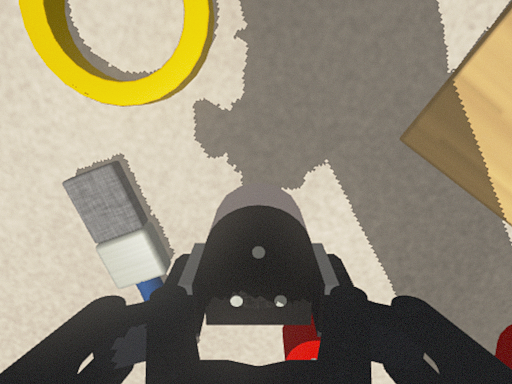

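Call:
{"api": "send_rows", "payload": {
  "grip": [255,255,255,255,255],
  "offset": [
    [0,35,8],
    [0,75,16],
    [0,115,24],
    [0,150,32],
    [0,190,41]
  ],
  "twist": [7,14,21,28,35]
}}

```text
clock: 14.52
position: [0.5173, 0.1281, 0.0927]
ee_rot: [-0.706, 0.024, 0.707, 0.024]
ft_force: [0.8, 0.6, -0.6]
grip_width: 0.513
```

```bash
python3 -c "
from h import *
p=j2w(-.038,.075)
rel([p[0],p[1],.065],-93.7)
"
```

```text
clk 14.52 pos [0.5173 0.1281 0.0927] jaw -93.9 tilt [-0.001 -0.    -1.   ] F [ 0.8  0.6 -0.6] grip 0.513 j7 -2.15 | off [  27.5  -12.  -105.5] twist -0.2
```

Call:
{"api": "send_rows", "payload": {
  "grip": [255,255,255,255,255],
  "offset": [
    [0,-8,-35],
    [10,-12,-70],
    [20,-12,-104],
    [27,-12,-104],
    [27,-12,-104]
  ],
  "twist": [0,0,0,0,0]
}}

```text
clock: 14.93
position: [0.6216, 0.1342, 0.0628]
ee_rot: [-0.705, 0.023, 0.709, 0.022]
ft_force: [-0.8, 0.4, -1.5]
grip_width: 0.508
```

```bash
python3 -c "
from h import *
p=j2w(-.038,.075)
rel([p[0],p[1],.026],-93.7)
"
```

```text
clk 14.93 pos [0.6216 0.1342 0.0628] jaw -93.6 tilt [-0.005 -0.001 -1.   ] F [-0.8  0.4 -1.5] grip 0.508 j7 -2.15 | off [36.7  1.2 -2.1] twist 0.1
```

Call:
{"api": "send_rows", "payload": {
  "grip": [255,255,255,255,255],
  "offset": [
    [12,0,0],
    [24,0,0],
    [32,0,0],
    [32,0,0],
    [32,0,0]
  ],
  "twist": [0,0,0,0,0]
}}

```text
clock: 15.35
position: [0.6218, 0.135, 0.0344]
ee_rot: [-0.706, 0.022, 0.707, 0.022]
ft_force: [-0.2, 0.4, -0.9]
grip_width: 0.509
```

```bash
python3 -c "
from h import *
p=j2w(-.038,.075)
rel([p[0],p[1],.024],-93.7)
"
```

```text
clk 15.35 pos [0.6218 0.135  0.0344] jaw -93.6 tilt [-0.001 -0.001 -1.   ] F [-0.2  0.4 -0.9] grip 0.509 j7 -2.17 | off [10.4  2.  -1.8] twist 0.1
```

Call:
{"api": "send_rows", "payload": {
  "grip": [255,255,255,255,255],
  "offset": [
    [3,0,0],
    [6,0,0],
    [8,0,0],
    [10,0,0],
    [10,0,0]
  ],
  "twist": [0,0,0,0,0]
}}

```text
clock: 15.77
position: [0.6223, 0.135, 0.0244]
ee_rot: [-0.707, 0.022, 0.707, 0.022]
ft_force: [-0.1, 0.4, -0.5]
grip_width: 0.509
```

Call:
{"api": "send_rows", "payload": {
  "grip": [255,255,255,255,255],
  "offset": [
    [1,0,0],
    [1,0,0],
    [1,0,0],
    [1,0,0],
    [1,0,0]
  ],
  "twist": [0,0,0,0,0]
}}

```text
clock: 16.18
position: [0.6226, 0.1352, 0.024]
ee_rot: [0.707, -0.022, -0.707, -0.022]
ft_force: [0.1, -0.6, 1.4]
grip_width: 0.508
```

Call:
{"api": "send_rows", "payload": {
  "grip": [90,60,60,60,60],
  "offset": [
    [0,0,0],
    [0,0,0],
    [-1,0,0],
    [-20,0,0],
    [-50,0,0]
  ],
  "twist": [0,0,0,0,0]
}}

```text
clock: 16.6
position: [0.6205, 0.1345, 0.0714]
ee_rot: [-0.705, 0.022, 0.709, 0.022]
ft_force: [1.3, -0.6, 0.2]
grip_width: 0.764
```

Call:
{"api": "send_rows", "payload": {
  "grip": [0,0,0,0,0],
  "offset": [
    [-40,10,20],
    [-80,20,40],
    [-120,40,60],
    [-140,60,90],
    [-140,60,120]
  ],
  "twist": [0,0,0,0,0]
}}

```text
clock: 17.02
position: [0.5008, 0.0806, 0.2174]
ee_rot: [0.709, -0.023, -0.705, -0.023]
ft_force: [0.2, -0.4, 0.7]
grip_width: 1.002
```

```bash
python3 -c "
from h import *
monitor.get_obs()
o,im,d=cam('wrist');K,C=model('wrist',o);cv2.imwrite('pics/w11.png',im)
for h in heels(im,d,K,C,.048): print(h, w2j(np.array(h[1])).round(4))
o,im,d=cam('top');K,C=model('top',o);cv2.imwrite('pics/top1.png',im);np.savez('top1.npz',im=im,d=d,K=K,C=C)
rel([.57,-.31,.25],-7.5)
"
```

```text
('black', [0.603, 0.1364], np.float64(356.5), np.float64(0.8), np.float64(0.0486), [159, 0, 54, 63], np.int32(3127)) [-0.0586  0.0772]
('black', [0.5945, 0.0263], np.float64(356.2), np.float64(0.26), np.float64(0.0485), [289, 0, 54, 65], np.int32(3170)) [-0.06   -0.0332]
clk 17.12 pos [0.4958 0.0821 0.2161] jaw -93.6 tilt [ 0.003 -0.004 -1.   ] F [ 1.4  1.6 -0.3] grip 1.000 j7 -1.96 | off [-32.2 386.8 -98.7] twist -86.1
```

View pics/w11.png

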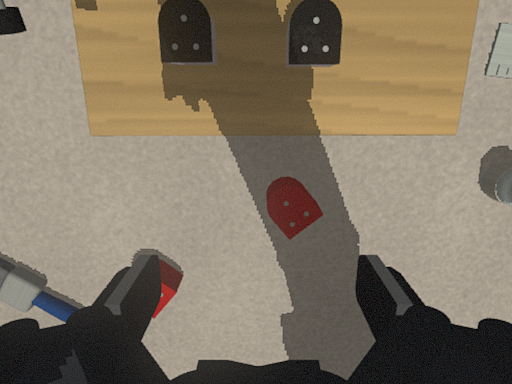

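View pics/top1.png

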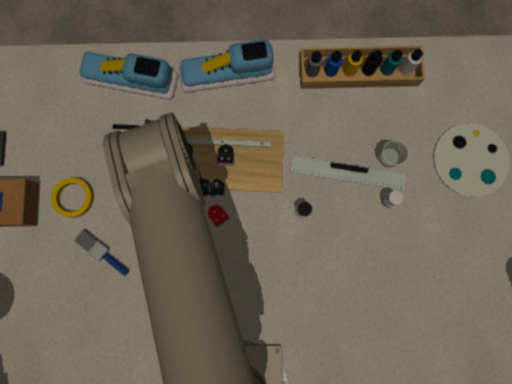

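Call:
{"api": "send_rows", "payload": {
  "grip": [0,0,0,0,0],
  "offset": [
    [-10,35,0],
    [-20,70,0],
    [-25,105,0],
    [-25,140,-10],
    [-25,175,-20]
  ],
  "twist": [-7,-14,-21,-28,-35]
}}

```text
clock: 17.53
position: [0.508, -0.0936, 0.2397]
ee_rot: [0.685, 0.175, -0.685, 0.176]
ft_force: [1.3, 0.5, -0.2]
grip_width: 1.0
```

```bash
python3 -c "
from h import *
rel([.57,-.31,.25],-7.5)
"
```

```text
clk 17.53 pos [ 0.508  -0.0936  0.2397] jaw -61.2 tilt [ 0.002 -0.001 -1.   ] F [ 1.3  0.5 -0.2] grip 1.000 j7 -1.03 | off [ -9.9 219.6  49.7] twist -53.7
```

Call:
{"api": "send_rows", "payload": {
  "grip": [0,0,0,0,0],
  "offset": [
    [-5,35,8],
    [-5,70,16],
    [-5,105,24],
    [-5,140,32],
    [-5,180,40]
  ],
  "twist": [-7,-14,-21,-28,-35]
}}

```text
clock: 17.95
position: [0.5587, -0.2704, 0.2437]
ee_rot: [0.6, 0.374, -0.6, 0.374]
ft_force: [0.5, 1.0, 0.5]
grip_width: 1.001
```

```bash
python3 -c "
from h import *
rel([.57,-.31,.25],-7.5)
"
```

```text
clk 17.95 pos [ 0.5587 -0.2704  0.2437] jaw -26.2 tilt [ 0.  0. -1.] F [0.5 1.  0.5] grip 1.001 j7 -0.21 | off [-6.3 27.6 30.6] twist -18.7
```

Call:
{"api": "send_rows", "payload": {
  "grip": [0,0,0,0,0],
  "offset": [
    [0,26,28],
    [0,26,28],
    [0,26,28],
    [0,26,28],
    [0,26,28]
  ],
  "twist": [-7,-14,-18.5,-18.5,-18.5]
}}

```text
clock: 18.37
position: [0.5692, -0.3058, 0.2435]
ee_rot: [0.535, 0.463, -0.534, 0.463]
ft_force: [1.9, 0.2, -0.2]
grip_width: 1.001
```

```bash
python3 -c "
from h import *
o,im,d=cam('wrist');K,C=model('wrist',o);cv2.imwrite('pics/w12.png',im);np.savez('w12.npz',im=im,d=d,K=K,C=C)
P=cloud(K,C,d);z=P[...,2]
rib=(abs(z-.028)<.003);n,l,st,ce=cv2.connectedComponentsWithStats(rib.astype(np.uint8))
for i in range(1,n):
  if st[i,4]>200:
    q=P[l==i][:,:2]*1000;print(st[i],'rib',cv2.minAreaRect(q.astype(np.float32)),np.median(z[l==i]))
pl=(abs(z-.004)<.0025)
hsv=cv2.cvtColor(im,cv2.COLOR_BGR2HSV)
print([ (r['score'],np.round(r['position'],0),P[tuple(np.round(r['position']).astype(int)[::-1])]) for r in viewer.spot_point('rule','wrist')])
for r in viewer.regions_of('rule','wrist')[:1]:
  k=r['region']; q=P[k]; q=q[abs(q[:,2]-.004)<.01][:,:2]*1000; print('plate',r['score'],cv2.minAreaRect(q.astype(np.float32)))
rel([.57,-.31,.25],-7.5)
"
```

```text
[ 482    7   24  304 1142] rib ((820.4752807617188, -360.1425476074219), (3.423081398010254, 340.4898986816406), 0.06556137651205063) 0.027989080529860128
[264 123  15  90 978] rib ((581.7185668945312, -314.966064453125), (99.59992980957031, 12.032671928405762), 79.68255615234375) 0.028364413262347538
[(0.8, array([237., 164.]), array([ 5.43704854e-01, -3.09187925e-01,  3.95042951e-04]))]
plate 0.65 ((571.7677001953125, -313.58245849609375), (320.52545166015625, 49.3076286315918), 79.72684478759766)
clk 18.52 pos [ 0.5691 -0.3056  0.244 ] jaw -8.2 tilt [ 0. -0. -1.] F [-1.1 -1.   0.2] grip 1.002 j7 0.13 | off [-6.   1.5  4.2] twist -0.7
```

View pics/w12.png

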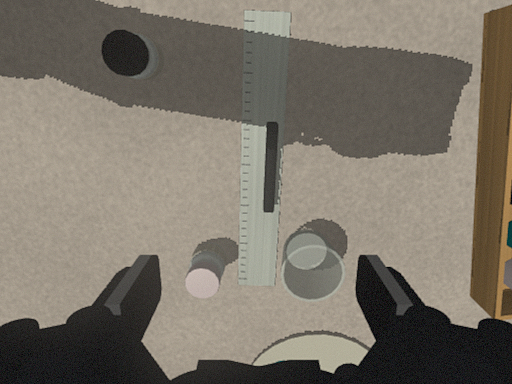

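```bash
python3 -c "
from h import *
rel([.5817,-.315,.06],-10.3)
"
```

```text
clk 18.52 pos [ 0.5691 -0.3056  0.244 ] jaw -8.2 tilt [ 0. -0. -1.] F [-1.1 -1.   0.2] grip 1.002 j7 0.13 | off [184.   13.8   7.4] twist 2.1
```

Call:
{"api": "send_rows", "payload": {
  "grip": [90,90,90,90,90],
  "offset": [
    [40,14,7],
    [80,14,7],
    [120,14,7],
    [155,14,7],
    [180,14,7]
  ],
  "twist": [2,2,2,2,2]
}}

```text
clock: 18.93
position: [0.5804, -0.3142, 0.0604]
ee_rot: [-0.542, -0.455, 0.543, -0.453]
ft_force: [0.2, 0.1, 0.0]
grip_width: 0.648
```

```bash
python3 -c "
from h import *
rel([.5817,-.315,.008],-10.3)
"
```

```text
clk 18.93 pos [ 0.5804 -0.3142  0.0604] jaw -10.2 tilt [-0.003  0.001 -1.   ] F [0.2 0.1 0. ] grip 0.648 j7 0.05 | off [52.4  1.6  0.6] twist 0.1
```

Call:
{"api": "send_rows", "payload": {
  "grip": [90,90,90,90,90],
  "offset": [
    [20,1,0],
    [35,1,0],
    [45,1,0],
    [48,1,0],
    [48,1,0]
  ],
  "twist": [0,0,0,0,0]
}}

```text
clock: 19.35
position: [0.5829, -0.3151, 0.0159]
ee_rot: [-0.542, -0.454, 0.542, -0.454]
ft_force: [0.1, 1.1, -0.5]
grip_width: 0.651
```

```bash
python3 -c "
from h import *
rel([.5817,-.315,.008],-10.3)
"
```

```text
clk 19.35 pos [ 0.5829 -0.3151  0.0159] jaw -10.1 tilt [-0. -0. -1.] F [ 0.1  1.1 -0.5] grip 0.651 j7 0.03 | off [ 7.9 -1.2  0.1] twist 0.2
```

Call:
{"api": "send_rows", "payload": {
  "grip": [90,90,90,180,255],
  "offset": [
    [4,-1,0],
    [7,-1,0],
    [7,-1,0],
    [7,-1,0],
    [7,-1,0]
  ],
  "twist": [0,0,0,0,0],
  "newtons": 45
}}

```text
clock: 19.77
position: [0.582, -0.3152, 0.0093]
ee_rot: [0.542, 0.454, -0.542, 0.454]
ft_force: [-0.2, -0.7, -0.0]
grip_width: 0.375
```

Call:
{"api": "send_rows", "payload": {
  "grip": [255,255,255,255,255],
  "offset": [
    [0,0,0],
    [0,0,0],
    [0,0,0],
    [0,0,0],
    [0,0,0]
  ],
  "twist": [0,0,0,0,0]
}}

```text
clock: 20.18
position: [0.5822, -0.3151, 0.0092]
ee_rot: [0.542, 0.454, -0.542, 0.454]
ft_force: [0.2, -0.6, 4.2]
grip_width: 0.127
```

Call:
{"api": "send_rows", "payload": {
  "grip": [255,255,255,255,255],
  "offset": [
    [-10,0,0],
    [-30,0,0],
    [-60,0,0],
    [-90,0,0],
    [-120,0,0]
  ],
  "twist": [0,0,0,0,0]
}}

```text
clock: 20.6
position: [0.5812, -0.3147, 0.1301]
ee_rot: [-0.542, -0.455, 0.542, -0.454]
ft_force: [0.7, -0.2, -2.0]
grip_width: 0.125
```

```bash
python3 -c "
from h import *
rel([.60,-.28,.15],-10.3-85)
o,im,d=cam('wrist');K,C=model('wrist',o);cv2.imwrite('pics/w13.png',im)
"
```

```text
clk 20.60 pos [ 0.5812 -0.3147  0.1301] jaw -10.1 tilt [-0.001  0.001 -1.   ] F [ 0.7 -0.2 -2. ] grip 0.125 j7 0.07 | off [-19.9  12.4 -37.4] twist 85.2
```

View pics/w13.png

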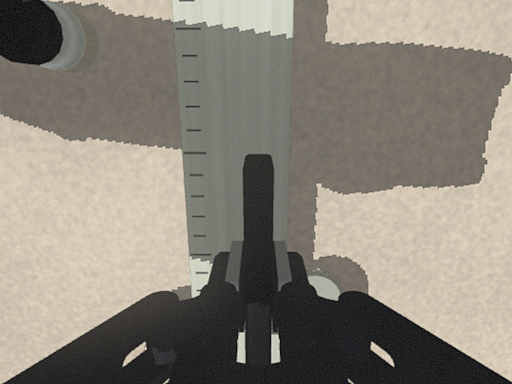

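Call:
{"api": "send_rows", "payload": {
  "grip": [255,255,255,255,255],
  "offset": [
    [-20,0,0],
    [-40,5,-15],
    [-40,10,-30],
    [-40,12,-37],
    [-40,12,-37]
  ],
  "twist": [0,7,14,21,28]
}}

```text
clock: 21.07
position: [0.6012, -0.2777, 0.1693]
ee_rot: [0.637, 0.309, -0.636, 0.308]
ft_force: [0.1, 0.1, -1.4]
grip_width: 0.13
```

Call:
{"api": "send_rows", "payload": {
  "grip": [255,255,255,255,255],
  "offset": [
    [0,0,0],
    [0,0,0],
    [0,0,0],
    [0,0,0],
    [0,0,0]
  ],
  "twist": [7,14,21,28,35]
}}

```text
clock: 21.48
position: [0.5998, -0.2804, 0.1687]
ee_rot: [-0.7, -0.102, 0.7, -0.102]
ft_force: [0.2, -0.3, -1.9]
grip_width: 0.128
```

Call:
{"api": "send_rows", "payload": {
  "grip": [255,255,255,255,255],
  "offset": [
    [15,0,0],
    [35,0,0],
    [70,0,0],
    [70,0,0],
    [70,0,0]
  ],
  "twist": [7,14,21,21,21]
}}

```text
clock: 21.9
position: [0.5987, -0.28, 0.0974]
ee_rot: [-0.705, 0.023, 0.708, 0.024]
ft_force: [0.2, -0.2, -0.7]
grip_width: 0.127
```

```bash
python3 -c "
from h import *
rel([.60,-.28,.01],-10.3-85)
o,im,d=cam('wrist');K,C=model('wrist',o);cv2.imwrite('pics/w14.png',im)
"
```

```text
clk 21.90 pos [ 0.5987 -0.28    0.0974] jaw -93.9 tilt [-0.004  0.002 -1.   ] F [ 0.2 -0.2 -0.7] grip 0.127 j7 -1.37 | off [87.4  0.  -1.7] twist 1.4
```

View pics/w14.png

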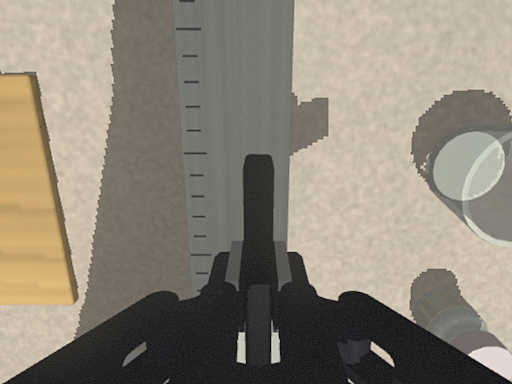

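Call:
{"api": "send_rows", "payload": {
  "grip": [255,255,255,255,255],
  "offset": [
    [25,0,0],
    [50,0,0],
    [70,0,0],
    [78,0,0],
    [80,0,0]
  ],
  "twist": [0,0,0,0,0]
}}

```text
clock: 22.37
position: [0.6002, -0.2808, 0.019]
ee_rot: [-0.707, 0.024, 0.707, 0.025]
ft_force: [-0.5, 1.1, -1.7]
grip_width: 0.126
```

```bash
python3 -c "
from h import *
rel([.60,-.28,.01],-10.3-85)
"
```

```text
clk 22.37 pos [ 0.6002 -0.2808  0.019 ] jaw -94.0 tilt [-0.  0. -1.] F [-0.5  1.1 -1.7] grip 0.126 j7 -1.39 | off [ 9.  -0.7  0.2] twist 1.3
```

Call:
{"api": "send_rows", "payload": {
  "grip": [255,255,255,255,255],
  "offset": [
    [3,0,0],
    [6,0,0],
    [8.5,0,0],
    [8.5,0,0],
    [8.5,0,0]
  ],
  "twist": [0,0,0,0,0]
}}

```text
clock: 22.78
position: [0.6004, -0.2808, 0.0109]
ee_rot: [0.707, -0.025, -0.706, -0.025]
ft_force: [0.4, 0.5, -2.2]
grip_width: 0.127
```

Call:
{"api": "send_rows", "payload": {
  "grip": [200,90,90,90,90],
  "offset": [
    [0,0,0],
    [0,0,0],
    [0,0,0],
    [0,0,0],
    [-20,0,0]
  ],
  "twist": [0,0,0,0,0]
}}

```text
clock: 23.2
position: [0.5978, -0.2798, 0.0269]
ee_rot: [-0.705, 0.025, 0.709, 0.026]
ft_force: [-0.5, 0.3, -0.6]
grip_width: 0.646
```

Call:
{"api": "send_rows", "payload": {
  "grip": [90,90,90,90,90],
  "offset": [
    [-40,0,0],
    [-80,0,0],
    [-100,0,0],
    [-100,0,0],
    [-100,0,0]
  ],
  "twist": [0,0,-7,-14,-21]
}}

```text
clock: 23.62
position: [0.6012, -0.281, 0.1329]
ee_rot: [0.7, 0.105, -0.698, 0.107]
ft_force: [-0.0, 0.6, -0.5]
grip_width: 0.644
```

Call:
{"api": "send_rows", "payload": {
  "grip": [90,90,90,90,90],
  "offset": [
    [0,0,0],
    [0,0,0],
    [0,0,0],
    [0,0,0],
    [0,0,0]
  ],
  "twist": [-7,-14,-21,-28,-35]
}}

```text
clock: 24.03
position: [0.6002, -0.2807, 0.1305]
ee_rot: [0.635, 0.311, -0.635, 0.311]
ft_force: [-0.5, -0.3, -0.3]
grip_width: 0.65
```

Call:
{"api": "send_rows", "payload": {
  "grip": [90,90,90,90,90],
  "offset": [
    [0,0,0],
    [0,0,0],
    [0,0,0],
    [0,0,0],
    [0,0,0]
  ],
  "twist": [-7,-14,-21,-28,-35]
}}

```text
clock: 24.45
position: [0.6002, -0.2808, 0.1305]
ee_rot: [0.512, 0.488, -0.512, 0.488]
ft_force: [0.4, 0.7, -0.2]
grip_width: 0.65
```

Call:
{"api": "send_rows", "payload": {
  "grip": [90,90,90,90,90],
  "offset": [
    [0,0,0],
    [0,0,0],
    [0,0,0],
    [0,0,0],
    [0,0,0]
  ],
  "twist": [-7,-14,-21,-28,-35]
}}

```text
clock: 24.87
position: [0.6002, -0.2808, 0.1305]
ee_rot: [0.341, 0.619, -0.342, 0.619]
ft_force: [1.2, 1.3, 0.1]
grip_width: 0.647
```

Call:
{"api": "send_rows", "payload": {
  "grip": [90,90,90,90,90],
  "offset": [
    [0,0,0],
    [0,0,0],
    [0,0,0],
    [0,0,0],
    [0,0,0]
  ],
  "twist": [-7,-14,-21,-28,-35]
}}

```text
clock: 25.28
position: [0.6001, -0.2808, 0.1305]
ee_rot: [0.139, 0.693, -0.14, 0.693]
ft_force: [-0.4, 0.5, 0.4]
grip_width: 0.645
```

Call:
{"api": "send_rows", "payload": {
  "grip": [90,90,90,90,90],
  "offset": [
    [0,0,0],
    [0,0,0],
    [0,0,0],
    [0,0,0],
    [0,0,0]
  ],
  "twist": [-7,-14,-18,-18,-18]
}}

```text
clock: 25.7
position: [0.6001, -0.2808, 0.1303]
ee_rot: [0.032, 0.706, -0.032, 0.706]
ft_force: [0.3, -0.1, 0.6]
grip_width: 0.646
```

```bash
cat >> h.py <<'E'
def ribfit(im,d,K,C,zt=.028):
    P=cloud(K,C,d);z=P[...,2]
    n,l,st,ce=cv2.connectedComponentsWithStats((abs(z-zt)<.003).astype(np.uint8))
    for i in range(1,n):
        if st[i,4]>200:
            q=P[l==i][:,:2]*1000;print(st[i],'rib',cv2.minAreaRect(q.astype(np.float32)),np.median(z[l==i]))
E
python3 -c "
from h import *
o,im,d=cam('wrist');K,C=model('wrist',o);cv2.imwrite('pics/w15.png',im)
ribfit(im,d,K,C)
rel([.60,-.28,.06],86)
"
```

```text
[ 34  24  38  67 367] rib ((492.5759582519531, -410.1045227050781), (21.857738494873047, 42.026763916015625), 78.12007904052734) 0.027653341490408462
[ 250  127   18  125 1941] rib ((599.4533081054688, -279.6936340332031), (12.010560989379883, 99.4013671875), 85.88410949707031) 0.02836022298294391
[ 63 185  50  57 229] rib ((600.8353271484375, -408.13232421875), (54.88992691040039, 16.361255645751953), 27.573383331298828) 0.0278140283194252
[ 30 199  62  60 516] rib ((619.727783203125, -443.3659973144531), (56.092647552490234, 26.400772094726562), 29.602243423461914) 0.028065383148738896
clk 25.75 pos [ 0.6001 -0.2808  0.1304] jaw 84.7 tilt [ 0. -0. -1.] F [-0.2  0.1 -0.7] grip 0.648 j7 1.54 | off [70.4  0.8 -0.2] twist -1.3
```

View pics/w15.png

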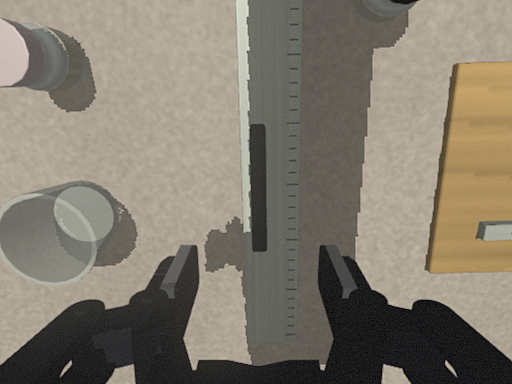

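Call:
{"api": "send_rows", "payload": {
  "grip": [90,90,90,90,90],
  "offset": [
    [35,1,0],
    [70,1,0],
    [95,1,0],
    [108,1,0],
    [113,1,0]
  ],
  "twist": [-1.2,-1.2,-1.2,-1.2,-1.2]
}}

```text
clock: 26.17
position: [0.5991, -0.2793, 0.0151]
ee_rot: [0.025, 0.708, -0.024, 0.706]
ft_force: [-0.3, 0.1, 0.3]
grip_width: 0.647
```

```bash
python3 -c "
from h import *
rel([.5995,-.2797,.009],85.9)
"
```

```text
clk 26.17 pos [ 0.5991 -0.2793  0.0151] jaw 86.0 tilt [-0.003  0.001 -1.   ] F [-0.3  0.1  0.3] grip 0.647 j7 1.51 | off [ 6.1 -0.4  0.4] twist 0.1
```

Call:
{"api": "send_rows", "payload": {
  "grip": [90,90,150,255,255],
  "offset": [
    [3,0,0],
    [5,0,0],
    [5,0,0],
    [5,0,0],
    [5,0,0]
  ],
  "twist": [0,0,0,0,0]
}}

```text
clock: 26.58
position: [0.6009, -0.28, 0.0135]
ee_rot: [0.024, 0.706, -0.024, 0.707]
ft_force: [-0.7, 0.8, -0.6]
grip_width: 0.224
```

Call:
{"api": "send_rows", "payload": {
  "grip": [255,255,255,255,255],
  "offset": [
    [0,0,0],
    [0,0,0],
    [0,0,0],
    [0,0,0],
    [0,0,0]
  ],
  "twist": [0,0,0,0,0]
}}

```text
clock: 27.0
position: [0.6008, -0.2799, 0.0134]
ee_rot: [0.024, 0.706, -0.024, 0.707]
ft_force: [-0.7, -0.4, 6.5]
grip_width: 0.124
```

```bash
python3 -c "
from h import *
rel(j2w(-.080-.034,-.03)+[0,0,.17],-3.7)
"
```

```text
clk 27.00 pos [ 0.6008 -0.2799  0.0134] jaw 86.1 tilt [ 0.001 -0.001 -1.   ] F [-0.7 -0.4  6.5] grip 0.124 j7 1.51 | off [-156.9  308.   -81. ] twist 89.8
```

Call:
{"api": "send_rows", "payload": {
  "grip": [255,255,255,255,255],
  "offset": [
    [-15,0,0],
    [-45,0,0],
    [-80,0,0],
    [-115,0,0],
    [-145,0,0]
  ],
  "twist": [0,0,0,0,0]
}}

```text
clock: 27.42
position: [0.6003, -0.2794, 0.1606]
ee_rot: [0.024, 0.706, -0.024, 0.707]
ft_force: [0.7, 0.0, -1.5]
grip_width: 0.13
```

Call:
{"api": "send_rows", "payload": {
  "grip": [255,255,255,255,255],
  "offset": [
    [0,0,0],
    [0,0,0],
    [0,0,0],
    [0,0,0],
    [0,0,0]
  ],
  "twist": [7,14,21,28,35]
}}

```text
clock: 27.83
position: [0.6, -0.2795, 0.1582]
ee_rot: [0.237, 0.666, -0.237, 0.666]
ft_force: [-0.1, 0.4, -1.8]
grip_width: 0.126
```

Call:
{"api": "send_rows", "payload": {
  "grip": [255,255,255,255,255],
  "offset": [
    [0,0,0],
    [0,0,0],
    [0,0,0],
    [0,0,0],
    [0,0,0]
  ],
  "twist": [7,14,21,28,35]
}}

```text
clock: 28.25
position: [0.6001, -0.2793, 0.1581]
ee_rot: [0.427, 0.564, -0.427, 0.564]
ft_force: [-0.4, -1.0, -1.7]
grip_width: 0.126
```

```bash
python3 -c "
from h import *
rel(j2w(-.080-.034,-.03)+[0,0,.17],-3.7)
"
```

```text
clk 28.25 pos [ 0.6001 -0.2793  0.1581] jaw 15.8 tilt [ 0.  0. -1.] F [-0.4 -1.  -1.7] grip 0.126 j7 0.43 | off [ -11.8   27.9 -316.7] twist 19.5
```

Call:
{"api": "send_rows", "payload": {
  "grip": [255,255,255,255,255],
  "offset": [
    [-5,4,-35],
    [-10,8,-70],
    [-10,12,-105],
    [-10,14,-135],
    [-10,14,-160]
  ],
  "twist": [7,14,19.5,19.5,19.5]
}}

```text
clock: 28.67
position: [0.5689, -0.1187, 0.1684]
ee_rot: [0.514, 0.485, -0.514, 0.486]
ft_force: [-0.7, -0.0, -2.4]
grip_width: 0.13
```

```bash
python3 -c "
from h import *
rel(j2w(-.085-.034,-.03)+[0,0,.12],-3.7)
"
```

```text
clk 28.67 pos [ 0.5689 -0.1187  0.1684] jaw -3.3 tilt [ 0.001  0.    -1.   ] F [-0.7 -0.  -2.4] grip 0.130 j7 -0.10 | off [  48.4  -41.7 -149.8] twist 0.4
```

Call:
{"api": "send_rows", "payload": {
  "grip": [255,255,255,255,255],
  "offset": [
    [0,-15,-35],
    [0,-30,-70],
    [10,-41,-105],
    [30,-41,-130],
    [45,-41,-145]
  ],
  "twist": [0.4,0.4,0.4,0.4,0.4]
}}

```text
clock: 29.08
position: [0.5362, 0.029, 0.1229]
ee_rot: [0.516, 0.484, -0.515, 0.485]
ft_force: [0.3, -0.0, -1.4]
grip_width: 0.126
```

```bash
python3 -c "
from h import *
rel(j2w(-.085-.034,-.02)+[0,0,.03],-3.7)
o,im,d=cam('wrist');K,C=model('wrist',o);cv2.imwrite('pics/w16.png',im)
o,im,d=cam('scene');K,C=model('scene',o);cv2.imwrite('pics/s16.png',im)
"
```

```text
clk 29.08 pos [0.5362 0.029  0.1229] jaw -3.6 tilt [ 0.001  0.    -1.   ] F [ 0.3 -0.  -1.4] grip 0.126 j7 -0.39 | off [ 92.9  -0.8 -14.3] twist 0.1
```

View pics/w16.png

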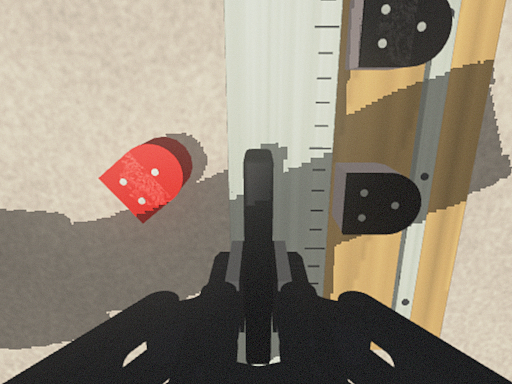

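View pics/s16.png

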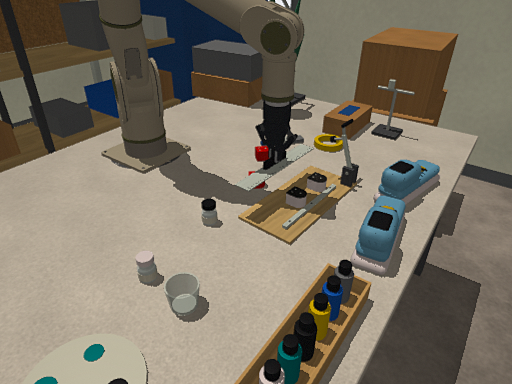

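Call:
{"api": "send_rows", "payload": {
  "grip": [255,255,255,255,255],
  "offset": [
    [25,0,-5],
    [50,0,-10],
    [70,0,-14],
    [84,0,-14],
    [88,0,-14]
  ],
  "twist": [0,0,0,0,0]
}}

```text
clock: 29.6
position: [0.537, 0.0382, 0.0329]
ee_rot: [-0.516, -0.484, 0.517, -0.483]
ft_force: [-0.4, -1.2, -1.7]
grip_width: 0.13
```

```bash
python3 -c "
from h import *
rel(j2w(-.068-.034,.02)+[0,0,.03],-3.7)
"
```

```text
clk 29.60 pos [0.537  0.0382 0.0329] jaw -3.8 tilt [-0.003 -0.    -1.   ] F [-0.4 -1.2 -1.7] grip 0.130 j7 -0.49 | off [  2.8  16.  -45.1] twist -0.1
```

Call:
{"api": "send_rows", "payload": {
  "grip": [255,255,255,255,255],
  "offset": [
    [0,2,-15],
    [1,5,-28],
    [2,9,-38],
    [2,12,-41],
    [2,14,-41]
  ],
  "twist": [0,0,0,0,0]
}}

```text
clock: 30.02
position: [0.5555, 0.0795, 0.0331]
ee_rot: [0.516, 0.483, -0.516, 0.484]
ft_force: [0.2, 0.1, -2.2]
grip_width: 0.125
```

```bash
python3 -c "
from h import *
rel(j2w(-.068-.034,.02)+[0,0,.0234],-3.7)
o,im,d=cam('wrist');K,C=model('wrist',o);cv2.imwrite('pics/w17.png',im)
ribfit(im,d,K,C,.0329-.0134+.028)
o,im,d=cam('scene');K,C=model('scene',o);cv2.imwrite('pics/s17.png',cv2.resize(im[120:260,220:380],None,fx=4,fy=4,interpolation=2))
"
```

```text
clk 30.02 pos [0.5555 0.0795 0.0331] jaw -3.8 tilt [ 0.001  0.    -1.   ] F [ 0.2  0.1 -2.2] grip 0.125 j7 -0.57 | off [ 9.7  0.3 -2.7] twist -0.1
[  370    74   142   118 14887] rib ((629.875244140625, 134.70880126953125), (44.28859329223633, 52.14578628540039), 86.1164321899414) 0.04851427353505716
[ 230  157   58  208 5812] rib ((556.5856323242188, 81.32333374023438), (23.6629638671875, 99.42890167236328), 2.0694832801818848) 0.048004621844445663
```

View pics/w17.png

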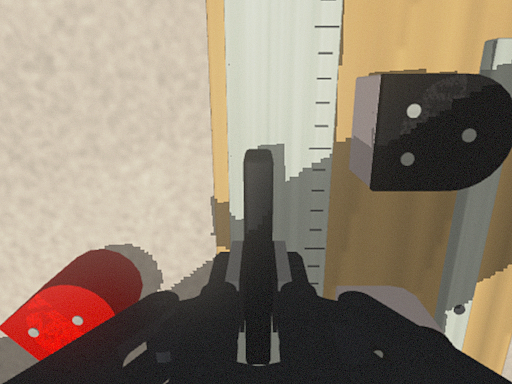

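View pics/s17.png

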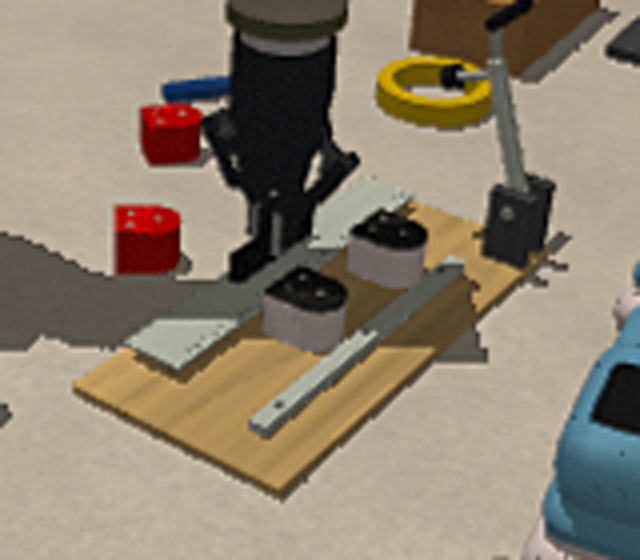

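Call:
{"api": "send_rows", "payload": {
  "grip": [255,255,255,255,255],
  "offset": [
    [3,0,0],
    [6,0,0],
    [8,0,0],
    [8,0,0],
    [8,0,0]
  ],
  "twist": [0,0,0,0,0]
}}

```text
clock: 30.53
position: [0.5544, 0.0788, 0.0241]
ee_rot: [-0.516, -0.483, 0.517, -0.483]
ft_force: [0.4, 0.4, -2.1]
grip_width: 0.127
```

```bash
python3 -c "
from h import *
rel(j2w(-.068-.034,.02)+[0,0,.0234],-3.7)
"
```

```text
clk 30.53 pos [0.5544 0.0788 0.0241] jaw -3.8 tilt [-0.001 -0.    -1.   ] F [ 0.4  0.4 -2.1] grip 0.127 j7 -0.57 | off [ 0.7  1.4 -3.4] twist -0.1
```

Call:
{"api": "send_rows", "payload": {
  "grip": [255,255,255,255,255],
  "offset": [
    [0.5,0.5,-1],
    [1,1,-2],
    [1,1,-2],
    [1,1,-2],
    [1,1,-2]
  ],
  "twist": [0,0,0,0,0]
}}

```text
clock: 30.95
position: [0.5558, 0.0811, 0.0234]
ee_rot: [0.516, 0.483, -0.516, 0.483]
ft_force: [0.6, 0.1, -2.0]
grip_width: 0.122
```

Call:
{"api": "send_rows", "payload": {
  "grip": [255,255,255,255,255],
  "offset": [
    [0.5,0,0],
    [1,0,0],
    [1,0,0],
    [1,0,0],
    [1,0,0]
  ],
  "twist": [0,0,0,0,0]
}}

```text
clock: 31.37
position: [0.5559, 0.0811, 0.0233]
ee_rot: [-0.516, -0.483, 0.516, -0.483]
ft_force: [-5.1, -1.2, 10.1]
grip_width: 0.125
```

Call:
{"api": "send_rows", "payload": {
  "grip": [255,255,255,255,255],
  "offset": [
    [-0.8,0,0],
    [-0.8,2,0],
    [-0.8,4,0],
    [-0.8,6,0],
    [-0.8,6,0]
  ],
  "twist": [0,0,0,0,0]
}}

```text
clock: 31.78
position: [0.5622, 0.0807, 0.0234]
ee_rot: [0.516, 0.483, -0.516, 0.483]
ft_force: [-1.3, -0.7, 4.9]
grip_width: 0.131
```

Call:
{"api": "send_rows", "payload": {
  "grip": [255,255,255,255,255],
  "offset": [
    [0,1,0],
    [0,2,0],
    [0,3,0],
    [0,4,0],
    [0,4,0]
  ],
  "twist": [0,0,0,0,0]
}}

```text
clock: 32.2
position: [0.5658, 0.0806, 0.0234]
ee_rot: [-0.516, -0.483, 0.516, -0.483]
ft_force: [-3.6, 0.5, 6.8]
grip_width: 0.124
```

```bash
python3 -c "
from h import *
rel(j2w(-.086,.02)+[0,0,.0234],-3.7)
o,im,d=cam('wrist');K,C=model('wrist',o);cv2.imwrite('pics/w18.png',im)
o,im,d=cam('scene');K,C=model('scene',o);cv2.imwrite('pics/s18.png',cv2.resize(im[140:240,260:360],None,fx=6,fy=6,interpolation=2))
"
```

```text
clk 32.20 pos [0.5658 0.0806 0.0234] jaw -3.8 tilt [-0.  0. -1.] F [-3.6  0.5  6.8] grip 0.124 j7 -0.57 | off [-0.   6.1 -0.9] twist -0.1
```

View pics/w18.png

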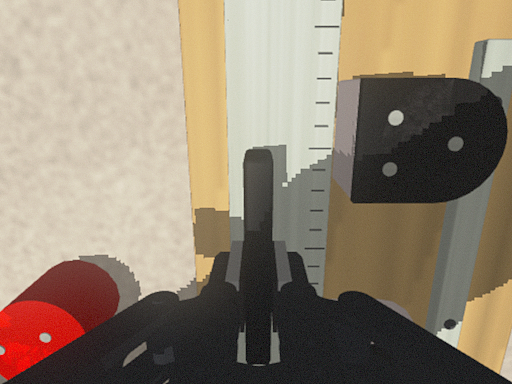

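View pics/s18.png

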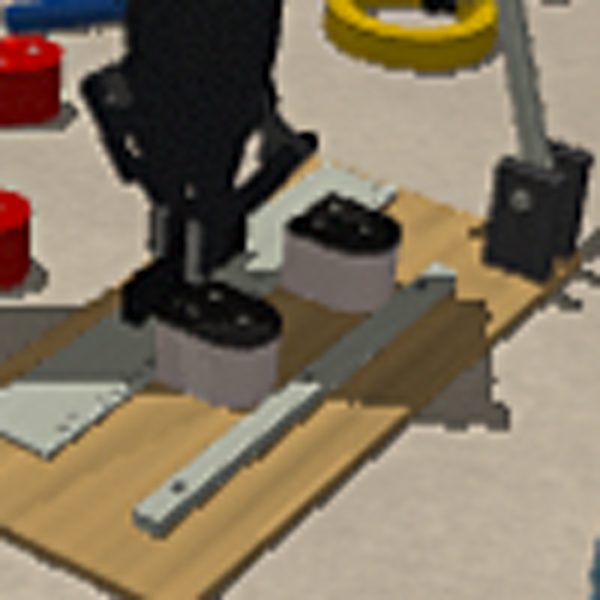

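Call:
{"api": "send_rows", "payload": {
  "grip": [255,255,255,255,255],
  "offset": [
    [-0.3,0.5,0],
    [-0.3,1,0],
    [-0.3,1.5,0],
    [-0.3,2,0],
    [-0.3,2.5,0]
  ],
  "twist": [0,0,0,0,0]
}}

```text
clock: 32.72
position: [0.5681, 0.0802, 0.0234]
ee_rot: [-0.516, -0.483, 0.516, -0.483]
ft_force: [-3.1, 0.9, 4.5]
grip_width: 0.129
```

Call:
{"api": "send_rows", "payload": {
  "grip": [255,255,255,255,255],
  "offset": [
    [0,0.4,0],
    [0,0.8,0],
    [0,1.2,0],
    [0,1.5,0],
    [0,1.5,0]
  ],
  "twist": [0,0,0,0,0]
}}

```text
clock: 33.13
position: [0.5698, 0.08, 0.0234]
ee_rot: [0.516, 0.483, -0.516, 0.483]
ft_force: [-3.8, -0.7, 4.0]
grip_width: 0.122
```

```bash
python3 -c "
from h import *
rel(j2w(-.086,.02)+[0,0,.0234],-3.7)
o,im,d=cam('wrist');K,C=model('wrist',o);cv2.imwrite('pics/w19.png',im)
for h in heels(im,d,K,C,.048): print(h, w2j(np.array(h[1])).round(4))
"
```

```text
clk 33.13 pos [0.5698 0.08   0.0234] jaw -3.8 tilt [ 0. -0. -1.] F [-3.8 -0.7  4. ] grip 0.122 j7 -0.57 | off [ 0.   2.1 -1.2] twist -0.1
('black', [0.6073, 0.1364], np.float64(356.2), np.float64(0.16), np.float64(0.0485), [347, 78, 158, 125], np.int32(17233)) [-0.0543  0.0775]
```

Call:
{"api": "send_rows", "payload": {
  "grip": [255,255,255,255,255],
  "offset": [
    [0,0.3,0],
    [0,0.6,0],
    [0,0.9,0],
    [0,1.2,0],
    [0,1.2,0]
  ],
  "twist": [0,0,0,0,0]
}}

```text
clock: 33.6
position: [0.571, 0.0799, 0.0234]
ee_rot: [0.516, 0.483, -0.516, 0.483]
ft_force: [-3.1, -0.3, 3.1]
grip_width: 0.128
```

Call:
{"api": "send_rows", "payload": {
  "grip": [255,255,255,255,255],
  "offset": [
    [0,0.2,0],
    [0,0.4,0],
    [0,0.4,0],
    [0,0.4,0],
    [0,0.4,0]
  ],
  "twist": [0,0,0,0,0]
}}

```text
clock: 34.02
position: [0.5713, 0.0799, 0.0234]
ee_rot: [0.516, 0.483, -0.516, 0.483]
ft_force: [-3.0, 0.9, 3.7]
grip_width: 0.126
```

Call:
{"api": "send_rows", "payload": {
  "grip": [255,255,255,255,255],
  "offset": [
    [0,0.2,0],
    [0,0.4,0],
    [0,0.6,0],
    [0,0.6,0],
    [0,0.6,0]
  ],
  "twist": [0,0,0,0,0]
}}

```text
clock: 34.43
position: [0.5714, 0.0799, 0.0234]
ee_rot: [-0.516, -0.483, 0.517, -0.483]
ft_force: [-6.2, -0.1, 6.2]
grip_width: 0.126
```

Call:
{"api": "send_rows", "payload": {
  "grip": [255,255,255,255,255],
  "offset": [
    [0,0.2,0],
    [0,0.4,0],
    [0,0.4,0],
    [0,0.4,0],
    [0,0.4,0]
  ],
  "twist": [0,0,0,0,0]
}}

```text
clock: 34.85
position: [0.5715, 0.0799, 0.0234]
ee_rot: [-0.516, -0.483, 0.517, -0.483]
ft_force: [-7.5, -0.2, 7.3]
grip_width: 0.124
```

Call:
{"api": "send_rows", "payload": {
  "grip": [255,255,255,255,255],
  "offset": [
    [0,0.2,0],
    [0,0.3,0],
    [0,0.3,0],
    [0,0.3,0],
    [0,0.3,0]
  ],
  "twist": [0,0,0,0,0]
}}

```text
clock: 35.27
position: [0.5715, 0.0799, 0.0234]
ee_rot: [-0.516, -0.484, 0.517, -0.483]
ft_force: [-10.0, -0.8, 9.6]
grip_width: 0.128
```

```bash
python3 -c "
from h import *
o=monitor.get_obs();print(o['torque'])
rel(j2w(-.086,.02)+[0,0,.0234],-3.7)
o,im,d=cam('wrist');K,C=model('wrist',o);cv2.imwrite('pics/w19.png',im)
for h in heels(im,d,K,C,.048): print(h, w2j(np.array(h[1])).round(4))
o,im,d=cam('scene');K,C=model('scene',o);cv2.imwrite('pics/s19.png',cv2.resize(im[140:240,260:360],None,fx=6,fy=6,interpolation=2))
"
```

```text
[-0.12298964  2.09750645  0.00493531]
clk 35.27 pos [0.5715 0.0799 0.0234] jaw -3.8 tilt [-0.002 -0.001 -1.   ] F [-10.   -0.8   9.6] grip 0.128 j7 -0.57 | off [-0.   0.4 -1.3] twist -0.1
('black', [0.609, 0.1361], np.float64(356.4), np.float64(0.19), np.float64(0.0485), [347, 78, 159, 126], np.int32(17375)) [-0.0526  0.0773]
```

View pics/s19.png

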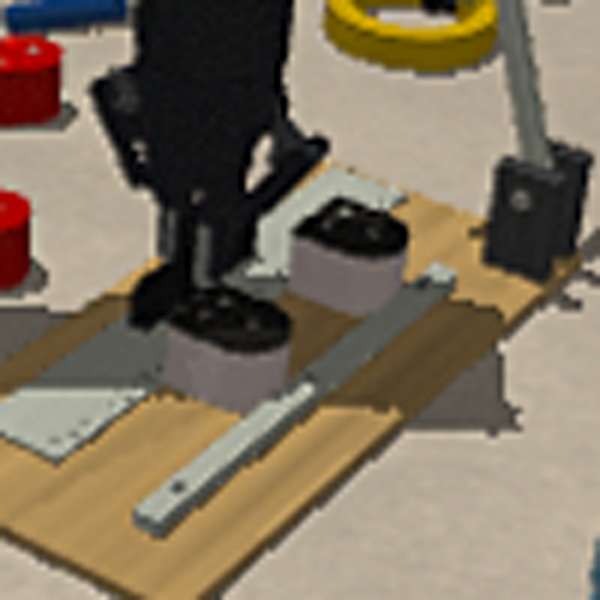

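View pics/w19.png

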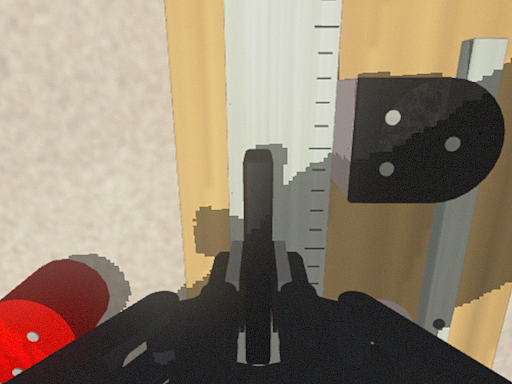

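Call:
{"api": "send_rows", "payload": {
  "grip": [255,255,255,255,255],
  "offset": [
    [0,-0.3,0],
    [-0.2,-0.6,0],
    [-0.4,-0.8,0],
    [-0.4,-0.8,0],
    [-0.4,-0.8,0]
  ],
  "twist": [0,0,0,0,0]
}}

```text
clock: 35.78
position: [0.5716, 0.0798, 0.0235]
ee_rot: [-0.516, -0.483, 0.516, -0.483]
ft_force: [-2.7, -0.3, -1.0]
grip_width: 0.123
```

```bash
python3 -c "
from h import *
o=monitor.get_obs();print(o['torque'])
rel(j2w(-.086,.02)+[0,0,.0234],-3.7)"
```

```text
[-0.02135043  0.70192109  0.09073869]
clk 35.78 pos [0.5716 0.0798 0.0235] jaw -3.8 tilt [-0.001 -0.    -1.   ] F [-2.7 -0.3 -1. ] grip 0.123 j7 -0.57 | off [ 0.1  0.3 -1.4] twist -0.1
```

Call:
{"api": "send_rows", "payload": {
  "grip": [225,210,200,190,190],
  "offset": [
    [0,0,0],
    [0,0,0],
    [0,0,0],
    [0,0,0],
    [0,0,0]
  ],
  "twist": [0,0,0,0,0]
}}

```text
clock: 36.2
position: [0.5724, 0.0799, 0.0241]
ee_rot: [0.517, 0.483, -0.516, 0.483]
ft_force: [-0.8, -0.3, -0.8]
grip_width: 0.258
```

Call:
{"api": "send_rows", "payload": {
  "grip": [190,190,190,190,190],
  "offset": [
    [-5,0,0],
    [-15,0,0],
    [-35,0,0],
    [-60,0,0],
    [-90,0,0]
  ],
  "twist": [0,0,0,0,0]
}}

```text
clock: 36.62
position: [0.5712, 0.08, 0.1148]
ee_rot: [-0.516, -0.484, 0.517, -0.483]
ft_force: [0.6, -0.7, 0.2]
grip_width: 0.256
```

Call:
{"api": "send_rows", "payload": {
  "grip": [60,60,60,60,60],
  "offset": [
    [-40,0,0],
    [-80,-15,0],
    [-120,-30,20],
    [-120,-40,50],
    [-120,-40,80]
  ],
  "twist": [0,0,0,0,0]
}}

```text
clock: 37.03
position: [0.5264, 0.0036, 0.2382]
ee_rot: [0.517, 0.482, -0.514, 0.486]
ft_force: [0.9, -0.9, -0.2]
grip_width: 0.763
```

```bash
python3 -c "
from h import *
import time
rel(j2w(-.115,.02)+[0,0,.25],-3.7)
o,im,d=cam('wrist');K,C=model('wrist',o);cv2.imwrite('pics/w20.png',im);np.savez('w20.npz',im=im,d=d,K=K,C=C)
for h in heels(im,d,K,C,.048): print(h, w2j(np.array(h[1])).round(4))
ribfit(im,d,K,C,.038)
"
```

```text
clk 37.03 pos [0.5264 0.0036 0.2382] jaw -3.6 tilt [ 0.006 -0.001 -1.   ] F [ 0.9 -0.9 -0.2] grip 0.763 j7 -0.25 | off [-11.8  11.7 -80.2] twist 0.1
('black', [0.6091, 0.1358], np.float64(355.9), np.float64(2.3), np.float64(0.0486), [338, 0, 61, 46], np.int32(2483)) [-0.0525  0.077 ]
('black', [0.6021, 0.0257], np.float64(355.9), np.float64(0.11), np.float64(0.0486), [330, 119, 55, 45], np.int32(2154)) [-0.0524 -0.0333]
[ 291   29   16  108 1334] rib ((571.8507690429688, 81.31268310546875), (98.92908477783203, 12.237865447998047), 86.32742309570312) 0.03845337545107588
[ 154   99   60   59 2121] rib ((459.9730529785156, 50.40058135986328), (52.403263092041016, 44.0565071105957), 35.389408111572266) 0.03849058390983845
```

View pics/w20.png

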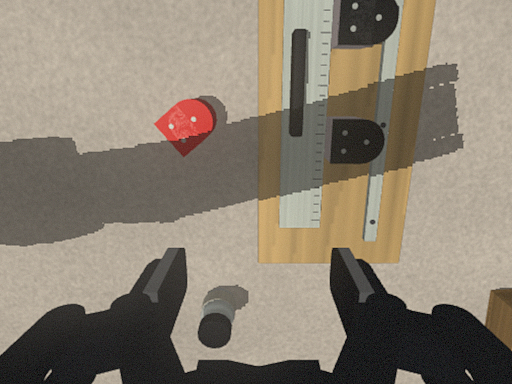

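```bash
python3 -c "
from h import *
rel(j2w(-.0135,.190)+[0,0,.27],-3.7)
"
```

```text
clk 37.08 pos [ 0.5264 -0.0049  0.2363] jaw -4.1 tilt [ 0.003 -0.004 -1.   ] F [ 2.5 -6.6 -0.5] grip 0.764 j7 -0.25 | off [ -34.4  110.7 -259.4] twist -0.4
```

Call:
{"api": "send_rows", "payload": {
  "grip": [60,60,60,60,60],
  "offset": [
    [-20,10,-35],
    [-36,20,-70],
    [-36,40,-105],
    [-36,60,-140],
    [-36,80,-175]
  ],
  "twist": [0,0,0,0,0]
}}

```text
clock: 37.5
position: [0.619, 0.1735, 0.271]
ee_rot: [0.517, 0.482, -0.516, 0.483]
ft_force: [1.7, -0.6, 0.7]
grip_width: 0.761
```

```bash
python3 -c "
from h import *
rel(j2w(-.0135,.190)+[0,0,.27],-3.7)
o,im,d=cam('wrist');K,C=model('wrist',o);cv2.imwrite('pics/w21.png',im)
P=cloud(K,C,d);J=w2j(P);z=P[...,2]
k=(z>.16)&(z<.23)&(J[...,1]>.17)&(J[...,1]<.24)
print(k.sum(),J[k].min(0),J[k].max(0),z[k].max())
"
```

```text
clk 37.50 pos [0.619  0.1735 0.271 ] jaw -3.9 tilt [ 0.002 -0.    -1.   ] F [ 1.7 -0.6  0.7] grip 0.761 j7 -0.62 | off [  1.1  31.3 -74.9] twist -0.2
1682 [-0.01971989  0.17005268] [-0.00134049  0.22053152] 0.20195483985971088
```

View pics/w21.png

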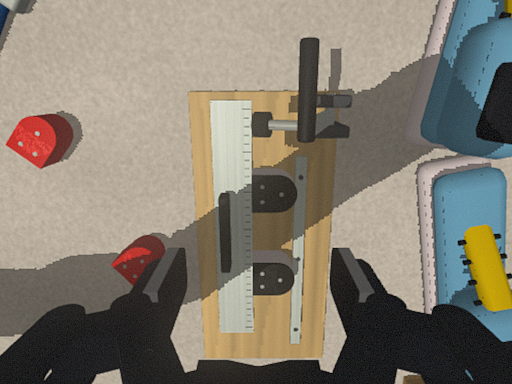

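Call:
{"api": "send_rows", "payload": {
  "grip": [60,60,60,60,60],
  "offset": [
    [0,16,-35],
    [0,32,-70],
    [0,32,-79],
    [15,32,-79],
    [30,32,-79]
  ],
  "twist": [0,0,0,0,0]
}}

```text
clock: 37.97
position: [0.655, 0.251, 0.2405]
ee_rot: [0.516, 0.484, -0.515, 0.484]
ft_force: [0.4, -0.7, 0.1]
grip_width: 0.769
```

```bash
python3 -c "
from h import *
rel(j2w(-.0125,.195)+[0,0,.176],-3.7)
o,im,d=cam('wrist');K,C=model('wrist',o);cv2.imwrite('pics/w22.png',im)
P=cloud(K,C,d);J=w2j(P);z=P[...,2]
k=(z>.19)&(z<.21)&(J[...,1]>.19)&(J[...,1]<.215)
print(k.sum(),J[k].min(0),J[k].max(0),z[k].max())
"
```

```text
clk 37.97 pos [0.655  0.251  0.2405] jaw -3.7 tilt [ 0.001  0.002 -1.   ] F [ 0.4 -0.7  0.1] grip 0.769 j7 -0.72 | off [64.5  1.6  0. ] twist 0.0
775 [-0.01964491  0.19006126] [-0.00822295  0.21496806] 0.20121794726105277
```

View pics/w22.png

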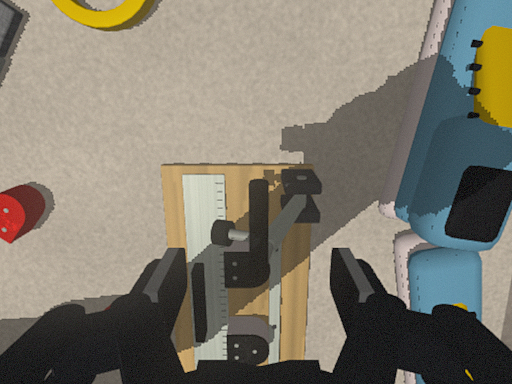

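Call:
{"api": "send_rows", "payload": {
  "grip": [60,60,60,60,60],
  "offset": [
    [20,0,0],
    [40,0,0],
    [58,0,0],
    [64,0,0],
    [64,0,0]
  ],
  "twist": [0,0,0,0,0]
}}

```text
clock: 38.43
position: [0.6546, 0.248, 0.175]
ee_rot: [-0.516, -0.483, 0.517, -0.483]
ft_force: [0.4, 0.5, 0.2]
grip_width: 0.764
```

Call:
{"api": "send_rows", "payload": {
  "grip": [150,255,255,255,255],
  "offset": [
    [0,0,0],
    [0,0,0],
    [0,0,0],
    [0,0,0],
    [0,0,0]
  ],
  "twist": [0,0,0,0,0],
  "newtons": 25
}}

```text
clock: 38.85
position: [0.6554, 0.249, 0.1768]
ee_rot: [0.517, 0.483, -0.516, 0.483]
ft_force: [-1.2, -0.1, 3.4]
grip_width: 0.132
```

```bash
python3 -c "
from h import *
rel(j2w(-.0139,.195)+[0,0,.176],-3.7)
a0=1.25+.0276
for th in [1.13,1.01,.89,.77,.65, .53,.41,.29,.20,.12, .08,.04]:
  a=th+.0276; print(th,'down',round(145*(np.sin(a0)-np.sin(a)),1),'y',round(-145*(np.cos(a)-np.cos(a0)),1))
"
```

```text
clk 38.85 pos [0.6554 0.249  0.1768] jaw -3.8 tilt [ 0.001  0.    -1.   ] F [-1.2 -0.1  3.4] grip 0.132 j7 -0.74 | off [ 0.8 -0.3 -2.1] twist -0.1
1.13 down 6.0 y -16.3
1.01 down 13.9 y -31.8
0.89 down 23.7 y -46.2
0.77 down 35.0 y -59.4
0.65 down 47.9 y -71.1
0.53 down 62.1 y -81.1
0.41 down 77.4 y -89.4
0.29 down 93.5 y -95.8
0.2 down 106.1 y -99.4
0.12 down 117.5 y -101.5
0.08 down 123.2 y -102.3
0.04 down 129.0 y -102.8
```

Call:
{"api": "send_rows", "payload": {
  "grip": [255,255,255,255,255],
  "offset": [
    [6,-16.3,0],
    [13.9,-31.8,0],
    [23.7,-46.2,0],
    [35,-59.4,0],
    [47.9,-71.1,0]
  ],
  "twist": [0,0,0,0,0]
}}

```text
clock: 39.27
position: [0.5845, 0.2536, 0.1286]
ee_rot: [0.517, 0.483, -0.515, 0.484]
ft_force: [5.1, 1.7, -2.0]
grip_width: 0.129
```

Call:
{"api": "send_rows", "payload": {
  "grip": [255,255,255,255,255],
  "offset": [
    [14.2,-10,0],
    [29.5,-18.3,0],
    [45.6,-24.7,0],
    [58.2,-28.3,0],
    [58.2,-28.3,0]
  ],
  "twist": [0,0,0,0,0]
}}

```text
clock: 39.68
position: [0.5562, 0.2555, 0.0681]
ee_rot: [0.517, 0.483, -0.516, 0.483]
ft_force: [5.8, 1.9, -1.4]
grip_width: 0.127
```

```bash
python3 -c "
from h import *
rel(j2w(-.1147,.195)+[0,0,.0648-.0187],-3.7)
o=monitor.get_obs();j=w2j(o['position']);z=o['position'][2]+.0187
print(j,z,'theta',np.arctan2(z-.055,.03-j[0])-.0276, np.hypot(z-.055,.03-j[0]))
"
```

```text
clk 39.68 pos [0.5562 0.2555 0.0681] jaw -3.8 tilt [ 0.001  0.001 -1.   ] F [ 5.8  1.9 -1.4] grip 0.127 j7 -0.87 | off [22.  -1.7 -2. ] twist -0.1
[-0.11300061  0.19300165] 0.08680208875944367 theta 0.19123004286093148 0.14649418850191204
```

Call:
{"api": "send_rows", "payload": {
  "grip": [255,255,255,255,255],
  "offset": [
    [6,-1,0],
    [12,-1.5,0],
    [16,-2,0],
    [19,-2,0],
    [19,-2,0]
  ],
  "twist": [0,0,0,0,0]
}}

```text
clock: 40.1
position: [0.554, 0.2556, 0.0505]
ee_rot: [-0.516, -0.483, 0.516, -0.483]
ft_force: [1.6, 1.1, 0.0]
grip_width: 0.13
```

Call:
{"api": "send_rows", "payload": {
  "grip": [255,255,255,255,255],
  "offset": [
    [1,0,0],
    [2,0,0],
    [2,0,0],
    [2,0,0],
    [2,0,0]
  ],
  "twist": [0,0,0,0,0]
}}

```text
clock: 40.52
position: [0.554, 0.2558, 0.05]
ee_rot: [0.516, 0.483, -0.516, 0.483]
ft_force: [-4.0, -3.2, 14.1]
grip_width: 0.125
```

```bash
python3 -c "
from h import *
o,im,d=cam('scene');K,C=model('scene',o);cv2.imwrite('pics/s23.png',cv2.resize(im[130:230,270:370],None,fx=6,fy=6,interpolation=2))
o,im,d=cam('wrist');K,C=model('wrist',o);cv2.imwrite('pics/w23.png',im)
"
```

```text
(no output)
```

View pics/s23.png

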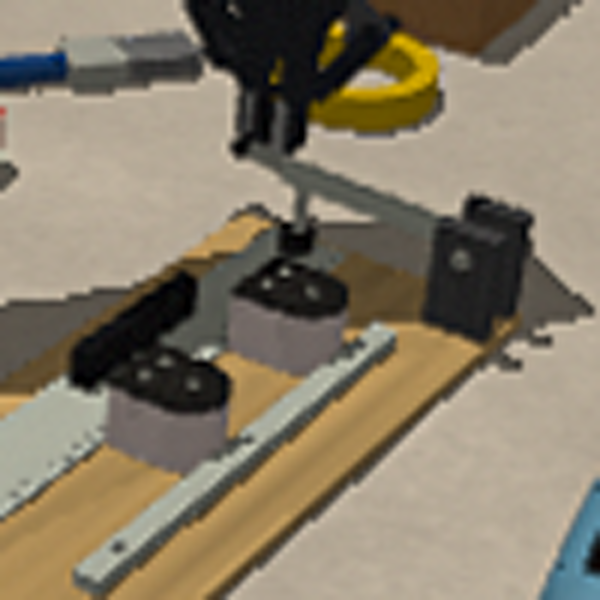

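View pics/w23.png

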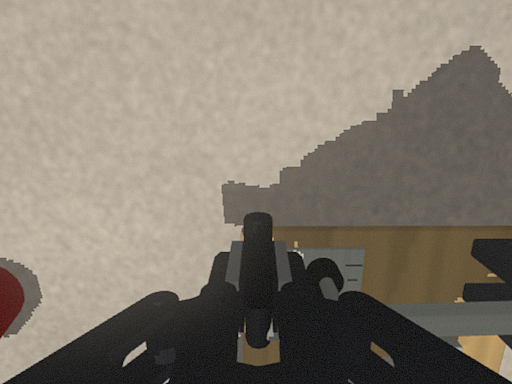

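Call:
{"api": "send_rows", "payload": {
  "grip": [200,100,60,60,60],
  "offset": [
    [0,0,0],
    [0,0,0],
    [0,0,0],
    [-10,0,0],
    [-40,0,0]
  ],
  "twist": [0,0,0,0,0]
}}

```text
clock: 41.03
position: [0.5517, 0.254, 0.0855]
ee_rot: [-0.514, -0.484, 0.519, -0.482]
ft_force: [1.0, -0.2, -0.0]
grip_width: 0.758
```

Call:
{"api": "send_rows", "payload": {
  "grip": [0,0,0,0,0],
  "offset": [
    [-40,0,0],
    [-80,0,20],
    [-120,0,50],
    [-150,0,80],
    [-150,0,80]
  ],
  "twist": [0,0,0,0,0]
}}

```text
clock: 41.45
position: [0.5505, 0.1725, 0.244]
ee_rot: [0.519, 0.481, -0.516, 0.484]
ft_force: [0.8, -0.7, 0.7]
grip_width: 1.003
```

Call:
{"api": "send_rows", "payload": {
  "grip": [0,0,0,0,0],
  "offset": [
    [0,0,0],
    [0,0,0],
    [0,0,0],
    [0,0,0],
    [0,0,0]
  ],
  "twist": [0,0,0,0,0]
}}

```text
clock: 41.87
position: [0.5479, 0.1767, 0.2375]
ee_rot: [-0.515, -0.484, 0.516, -0.483]
ft_force: [-0.4, -0.3, 0.4]
grip_width: 1.001
```

```bash
python3 -c "
from h import *
o,im,d=cam('wrist');K,C=model('wrist',o);cv2.imwrite('pics/w24.png',im)
print(o['clock'],o['position'])
for h in heels(im,d,K,C,.048): print(h, w2j(np.array(h[1])).round(4))
ribfit(im,d,K,C,.038)
P=cloud(K,C,d);J=w2j(P);z=P[...,2]
k=(z>.055)&(z<.1)&(J[...,1]>.185)&(J[...,1]<.212)&(J[...,0]<-.09)&(J[...,0]>-.13)
zc=np.percentile(z[k],97)-.006;print(k.sum(),J[k].min(0),J[k].max(0),zc,'theta',np.arcsin((zc-.055)/.145)-.0276)
for z0 in (.014,.010):
  pass
k=(abs(J[...,1]-.10)<.01)&(J[...,0]>-.12)&(J[...,0]<-.06);print('rule top z',np.median(z[k&(J[...,0]>-.095)]))
k=(abs(J[...,1]-.16)<.008)&(J[...,0]>-.098)&(J[...,0]<-.085)&(z<.04);print('rule top z near foot',np.median(z[k]))
o,im,d=cam('scene');K,C=model('scene',o);cv2.imwrite('pics/s24.png',cv2.resize(im[120:245,230:380],None,fx=4,fy=4,interpolation=2))
o,im,d=cam('top');cv2.imwrite('pics/top2.png',im)
"
```

```text
41.8667 [0.54792903 0.17669043 0.23748279]
('black', [0.6092, 0.1363], np.float64(356.2), np.float64(0.11), np.float64(0.0485), [319, 182, 51, 41], np.int32(1872)) [-0.0524  0.0775]
('black', [0.6018, 0.0257], np.float64(356.2), np.float64(1.11), np.float64(0.0484), [314, 276, 44, 36], np.int32(1419)) [-0.0527 -0.0334]
[  53  117   57   57 2072] rib ((372.5849914550781, 213.37152099609375), (53.00687789916992, 44.38546371459961), 46.594486236572266) 0.038433588030731825
[279 206  13  81 860] rib ((571.9597778320312, 81.6734848022461), (98.88554382324219, 12.034573554992676), 86.34786224365234) 0.03826850598643036
[ 161  258   51   45 1428] rib ((459.8513488769531, 50.63238525390625), (52.96158981323242, 44.644569396972656), 36.86274719238281) 0.038372105577236665
426 [-0.12021898  0.18538881] [-0.10951727  0.21197927] 0.06608401145053953 theta 0.04891609973326294
rule top z 0.015752551897215222
rule top z near foot 0.014431803803645726
```

View pics/w24.png

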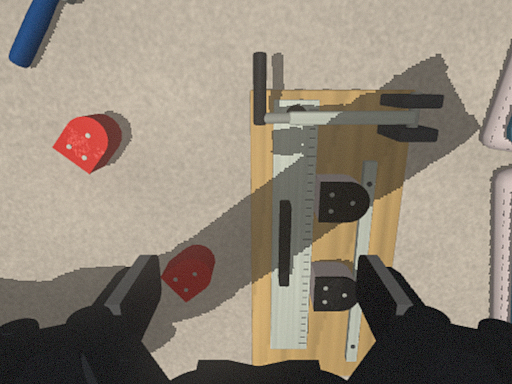

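View pics/s24.png

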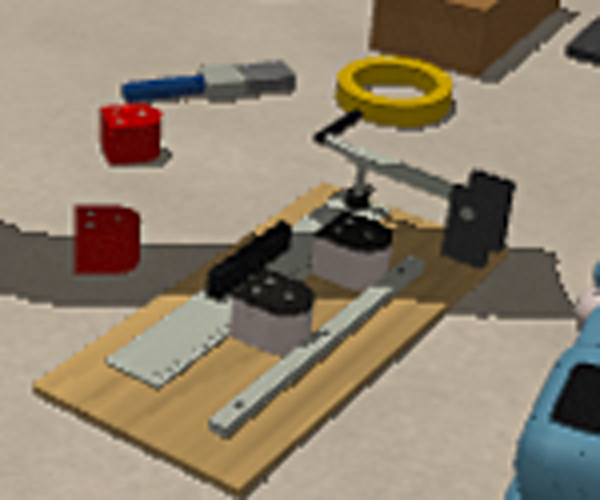

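View pics/top2.png

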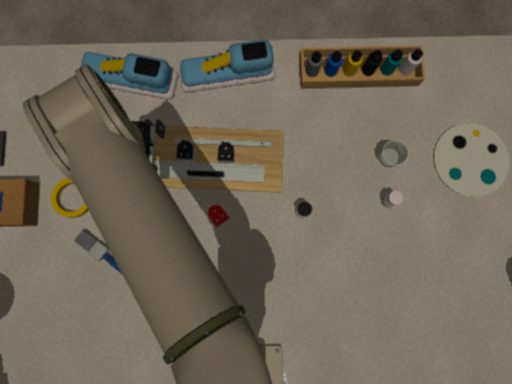

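Call:
{"api": "send_rows", "payload": {
  "grip": [0,0,0,0,0],
  "offset": [
    [0,0,35],
    [0,10,70],
    [10,30,105],
    [30,40,130],
    [50,40,130]
  ],
  "twist": [0,0,0,0,0]
}}

```text
clock: 42.43
position: [0.5821, 0.0357, 0.1878]
ee_rot: [-0.518, -0.48, 0.519, -0.482]
ft_force: [0.1, -0.8, 0.0]
grip_width: 0.999
```

Call:
{"api": "send_rows", "payload": {
  "grip": [0,0,0,0,0],
  "offset": [
    [0,0,0],
    [0,0,0],
    [0,0,0],
    [0,0,0],
    [0,0,0]
  ],
  "twist": [0,0,0,0,0]
}}

```text
clock: 42.85
position: [0.5804, 0.0445, 0.1901]
ee_rot: [0.516, 0.483, -0.515, 0.484]
ft_force: [-1.3, -0.9, -0.1]
grip_width: 1.002
```

```bash
python3 -c "
from h import *
o,im,d=cam('wrist');K,C=model('wrist',o);cv2.imwrite('pics/w25.png',im)
print(o['clock'],o['position'])
for h in heels(im,d,K,C,.048): print(h, w2j(np.array(h[1])).round(4))
P=cloud(K,C,d);J=w2j(P);z=P[...,2]
for y0 in np.arange(-.12,.16,.02):
  k=(abs(J[...,1]-y0)<.004)&(J[...,0]>-.075)&(J[...,0]<-.056)
  k2=(abs(J[...,1]-y0)<.004)&(J[...,0]>-.12)&(J[...,0]<-.106)
  print(round(y0,2),k.sum(),np.round(np.median(z[k]),4) if k.sum() else None, np.round(np.median(z[k2]),4) if k2.sum() else None)
"
```

```text
42.85 [0.58035115 0.04454957 0.19005108]
('black', [0.6092, 0.1361], np.float64(356.0), np.float64(0.11), np.float64(0.0486), [286, 37, 67, 60], np.int32(3543)) [-0.0524  0.0773]
('black', [0.6022, 0.0253], np.float64(356.8), np.float64(0.17), np.float64(0.0486), [283, 175, 60, 49], np.int32(2551)) [-0.0522 -0.0337]
-0.12 113 0.0144 0.0104
-0.1 122 0.0145 0.0106
-0.08 129 0.0144 0.0104
-0.06 132 0.0146 0.0105
-0.04 148 0.0146 0.0105
-0.02 150 0.0146 0.22
0.0 257 0.0153 0.2677
0.02 163 0.0146 0.0106
0.04 174 0.0147 0.0105
0.06 186 0.0145 0.0106
0.08 203 0.0147 0.0105
0.1 210 0.0147 0.0107
0.12 236 0.0145 0.0106
0.14 0 None None
0.16 0 None None
```

View pics/w25.png

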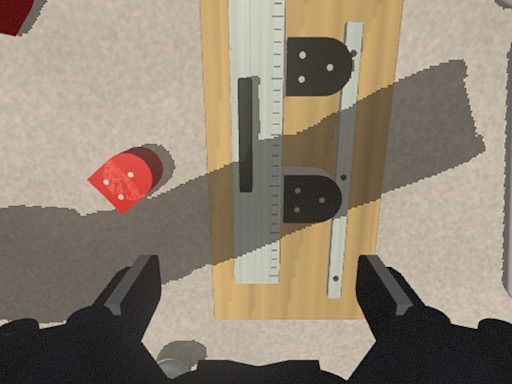

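```bash
python3 -c "
from workcell import manip
print(manip.hand_in())"
```

```text
the job is handed in; nothing more can be done
None
```

The job was done in the order asked and handed in at 43 s; no verdict came back. I swung the lever up to its stop. I then stood the two heels with black rubber tops on the board against the fence and left the two red look-alikes alone. The straightedge had to be set down once and regripped to turn it half round. I laid it flat and slid it against both heels, with the wrist force at most about 10 N along the push. Last, I lowered the lever onto it until the foot pushed back with about 14 N, and backed the robot clear.

**Last checks:**
- **Heels:** the flat faces are at jig x -52.4 and -52.2 mm, where -52 means touching the fence. Both are within about 0.5° of square.
- **Straightedge:** it lies flat, its top reading 14.4 to 14.7 mm at all but one place. That place, next to the heel at jig y = 0, read 15.3 mm, which I took for a measuring error. The guide edge is at about -52 mm, flush with both heels.
- **Lever:** it reads about 0.049 rad against the expected 0.04, about 1 mm at the handle, which is within measuring error.
- **Jars:** both were still standing in the last top picture. No heel was knocked aside that I saw.

**Disagreement:** the handle reaches about 8 mm further along jig y than I worked out from the description, so I gripped it where I measured it.

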